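Clamp the valve blocks and read the job card

ROBOT

A 6-joint arm with a two-finger parallel gripper is mounted at the origin on a cart in front of the work surface, level with it; the furniture and walls round the work are solid. World frame = base frame: x ahead of the robot, y to its left, z up, the work surface at z = 0. Lengths are in mm, angles in rad, forces in N, time in s.
With the tool pointing down it reaches from about 350 to 875 mm from the base axis. Payload 4.2 kg.
Tool frame: the origin (TCP) lies midway between the tips of the shut fingers; the grasp point (between the pads) lies 19 mm behind it; x points along the fingers, y is the direction in which the jaws open and shut, and the axes are right-handed (so a half turn about x gives the same grasp; the last joint's range is limited). The gripper opens to 85 mm and grips with 20 to 120 N. Pads are 22 mm wide; open, the fingers measure 114 mm over their backs; the gripper's body (76 mm by 85 mm) begins 54 mm behind the grasp point. The pads swing forward as they close: fully open they stand 13 mm farther back than shut.
Start: joints at [1.576, 0.385, 0.008, 0, -1.194, -0.259], TCP at [156.896, 604.965, 231.312] pointing down, gripper open.
Joint ranges: [-3.14, 3.14], [-1.21, 2.06], [-1.07, 1.41], [-3.16, 2.05], [-2.99, -0.16], [-3.1, 3.1]. Speed limits (rad/s): [2.79, 2.79, 3.14, 3.14, 3.14, 3.14].

INTERFACE

Orientations are given as a unit quaternion [x, y, z, w].
In Python, from bench import readout, imaging, arm gives the robot as it stands.
- The arm moves only by the tool arm_command, never from a script. Its argument "increments" is a list of rows, each a list of 3 entries, a list of its own where there are three numbers: the turn, a rotation vector about the world's x, y, z in degrees, then the shift along the world's x, y, z in mm, then the closure, from 0 (fully open) to 1 (shut). In form: [[[ax, ay, az], [tx, ty, tz], fingers], ...]. A call has exactly 5 rows; each row is the pose to reach, as a shift and turn from the pose measured when the call began; what a row does not reach only later rows make up. A row lasts 1/10 s, in which the tool goes at most 50 mm and 8.59 degrees, less where a joint would pass 70% of its speed; a pose out of reach is approached as far as the arm can. A call with a gripper value outside its range is refused whole. The fingers move at their own pace and stop on an object; the grip force is fixed at half the most. Time passes only in rows, so rows that repeat a pose let the fingers close, or fill a call up. It gives the time, the measured TCP pose, the force and the opening at its end, in the units of the state.
- readout.read_state(): the state, without advancing time (a new reading comes with each control period).
- imaging.get_image(name): name is "scene" or "top"; returns (picture, depth): 480x640x3 uint8, blue, green, red; 480x640 float32, mm along the optical axis (not along the pixel's ray), 0 where there is no reading.
- imaging.camera_info(name): a dict with "vfov" (degrees; the focal length in pixels is half the picture's height over the tangent of half this angle, whatever the lens; pixels are square), "cx", "cy" (the principal point, pixels), "D" ([k1, k2, p1, p2, k3] as OpenCV has them; the pictures are not rectified), "eye" and "rotation" of the camera in the world. Camera axes: x right, y down, z forward; pixel columns grow to the right and rows downward; lengths in mm; the calibration is good to about 2 mm. A picture is of the moment at which its call begins. camera_info takes no time and is no camera call.
- arm.job_done(): hands the job in, once; it reports no verdict.
The state is a dict: "clock": time; "joints": joint angles; "joint_vel": joint speeds; "joint_efforts": joint torques, N m; "position": TCP position; "ee_rot": TCP orientation; "contact_force": force on the tool from outside, world axes, zero at the start; "wrist_torque": the same for the moment, N m; "gripper_width": finger opening in mm.
Only numpy, scipy, OpenCV 4.12 (cv2) and the standard library are available. Lean on these libraries where they do the work, as an engineer would, in place of code of your own. Each camera call takes 0.05 s, during which the arm holds its last target. There are 200 camera calls.

TASK

Clamp all the loose aluminium valve blocks (there may be two or three) in the slide fixture: flip up its cam lever, draw the fence fully open, lay the blocks flat in a row between fence and back stop with their long sides along the stop, then push the fence hard up against them and flip the lever back down to lock it. Only then take the hand reader, aim its window squarely at the middle of the bar label on the card stand from about 10 cm away, hold it still for two seconds, and lay it back along the middle of its rubber rest. Leave the other things on the bench where they are.

Things in the scene. Friction and masses are not known exactly. Their poses are not given: they have to be found in the camera images.
- fixture: Slide fixture, fixed: grey base plate 200 (x) x 300 (y) x 12 mm, steel back stop along y at its far (+x) side, aluminium fence sliding along x at its near side. Origin at bench level, 5 mm off its middle, z up, x from fence to stop. Stop face at x = +65 mm; stop and fence top 28 mm above the bench; the row lies within 110 mm of y = 0. Lever housing, 57 mm high, at x = -75, y = +126 mm.
- nest (a point): On the top of the base plate, 12 mm above the bench, where the middle of the block row ends up when clamped: 20 mm in front of the back stop. Axes as the fixture's.
- fence (a joint): Slide of the fence, m: distance drawn back towards the fixture's -x. The clear gap between fence and back stop is 30 mm + this value: 0 = 30 mm, fully open 0.065 = 95 mm, 0.010 when it bears on 40 mm wide blocks. It drags with about 2 N when free; locked, the cam brakes it with about 20 N.
- fence_knob (a point): Near the top (12 mm below it) of the round black upright pull knob on the fence, 22 mm in diameter, its top 80 mm above the bench; moves with the fence; its axis 47 mm behind the fence's face. Axes as the fixture's.
- cam_lever (a joint): Cam lever of the fixture, rad: 0 = locked (stop), pointing to the fixture's +y and rising 0.3 rad above level; 1.5 = free (stop), standing just past upright. It is hinged about the fixture's x axis, stays where it is left, and presses on a tongue of the fence, braking it, only in its last 0.7 rad down; it needs up to about 7 N at its grip there.
- lever_hinge (a point): On the lever's hinge axis, 45 mm above the bench, fixed to the fixture. The axis runs along the fixture's x.
- lever_grip (a point): Middle of the lever's black grip, 75 mm from the hinge axis; grip 16 mm wide (along the fixture's x), 16 mm thick and 34 mm long along the lever. Travels with the lever.
- block_1: Aluminium valve block 64 x 40 x 40 mm (long axis x), 0.2 to 0.4 kg, lying on the bench; origin at its centre. May be absent. Any of its four long faces may be down.
- block_2: Aluminium valve block 64 x 40 x 40 mm (long axis x), 0.2 to 0.4 kg, lying on the bench; origin at its centre. May be absent. Any of its four long faces may be down.
- block_3: Aluminium valve block 64 x 40 x 40 mm (long axis x), 0.2 to 0.4 kg, lying on the bench; origin at its centre. May be absent. Any of its four long faces may be down.
- reader: Grey hand reader, a bar 140 x 36 x 36 mm (long axis x), 0.16 kg; origin at its centre; the black end with the window is at +x. It starts on the rest.
- window (a point): Centre of the reader's window, 70 mm from its centre at the +x end; x points straight out, the way it looks. It reads with the label 50 to 180 mm in front of it.
- rest: Flat black rubber rest pad, 200 (x) x 90 (y) x 4 mm, fixed to the bench; origin under its middle at bench level.
- label (a point): Middle of the paper bar label, 70 x 50 mm, on the upright plate (90 wide, 125 mm high) of the card stand, 92 mm above the bench. It faces along its own -x; its +x points into the plate, so the reader's x should be along it.
- grease_tin: Grease tin, 62 mm in diameter, 42 mm high, a bystander; origin under its middle.
- screwdriver_yel: Screwdriver with a yellow handle, 177 mm long along y, lying, a bystander; origin under its middle.
- pager_box: Grey hand call unit 62 x 42 x 20 mm, a bystander; origin under its middle.
Mind the look-alikes: they are no part of the job. What is shaped like the block_3 but orange is not meant.

How it is judged:
By the outcome, as a careful person would: the job done as asked, in the order asked, and still so for the second after the job is handed in, with the robot touching nothing.
Of block_1, block_2, block_3 only 2 to 3 are there at a start; the rules pass over those that are not, and their reading is None.
At some moment in a run one of block_1, block_2, block_3, reader may be knocked a few centimetres aside while the robot is not near it.
It also fails if it takes over 210 s, if anything falls off the work surface, if the arm or the gripper's body presses on something with over 40 N, if the wrist force passes 120 N, or if a joint passes its speed limit or range.

## Working session

There is one attempt and no reset: what is moved stays moved. The work goes in short steps, Python scripts to look and compute and a tool call to move; the robot and the scene stay as the last step left them, time stands still between calls to the robot, and variables do not carry over. Pictures are saved under pics/ and viewed, about 12 in all and at most 16, crops included, and the job is handed in when it is done.

Besides the shell and the picture viewer there is one more tool, called after "Call:" as name(argument=value, ...) on one line, values as JSON. arm_command: Moves the arm, as the interface text tells. Its arguments: {"type":"object","properties":{"increments":{"type":"array","items":{"type":"array"}}},"required":["increments"]}

```bash
ls; mkdir -p pics; cat > h.py <<'E'
import numpy as np, cv2
from bench import readout, imaging, arm
from scipy.spatial.transform import Rotation as R
def cam(n):
    c=imaging.camera_info(n); f=240/np.tan(np.radians(c["vfov"])/2)
    K=np.array([[f,0,c["cx"]],[0,f,c["cy"]],[0,0,1]]); r=np.array(c["rotation"],float)
    if r.shape!=(3,3): r=R.from_quat(r).as_matrix()
    return K,np.array(c["D"],float),r,np.array(c["eye"],float)
def rays(n,uv):
    K,D,r,e=cam(n); p=cv2.undistortPoints(np.array(uv,float).reshape(-1,1,2),K,D)[:,0]
    return np.c_[p,np.ones(len(p))]
def at_z(n,uv,z):
    K,D,r,e=cam(n); d=rays(n,uv)@r.T
    return e+d*((np.asarray(z)-e[2])/d[:,2])[:,None]
def at_d(n,uv,dep):
    K,D,r,e=cam(n); return e+(rays(n,uv)*np.array([dep[int(v),int(u)] for u,v in uv])[:,None])@r.T
def shot(n,name):
    im,d=imaging.get_image(n); np.savez('last_%s.npz'%n,im=im,d=d); cv2.imwrite('pics/%s.png'%name,im); return im,d
def cloud(n,d):
    u,v=np.meshgrid(np.arange(640),np.arange(480)); uv=np.c_[u.ravel(),v.ravel()]
    K,D,r,e=cam(n); P=e+(rays(n,uv)*d.ravel()[:,None])@r.T; P[d.ravel()==0]=np.nan; return P.reshape(480,640,3)
E
python3 - <<'E'
from h import *
for n in("scene","top"):
    shot(n,n+"0"); print(n,imaging.camera_info(n))
print(readout.read_state())
E
```

```text
pics
scene {'vfov': 56.53725220455917, 'cx': 314.10198087367945, 'cy': 236.68352674981298, 'D': array([-0.01126107,  0.        ,  0.        ,  0.        ,  0.        ]), 'eye': array([-305.17243159, -523.3975732 ,  692.65513671]), 'rotation': array([ 0.75128173, -0.44691158,  0.24437373, -0.41967522])}
top {'vfov': 46.23640191678962, 'cx': 319.5886239940925, 'cy': 236.69414115511313, 'D': array([-0.0554068,  0.       ,  0.       ,  0.       ,  0.       ]), 'eye': array([ 464.29984629,  -64.27158176, 1585.09305701]), 'rotation': array([ 0.71363614, -0.700094  ,  0.00944249, -0.02242083])}
{'clock': 0.1, 'joints': array([ 1.57561222e+00,  3.85544973e-01,  6.73106502e-03, -4.17740198e-04,
       -1.19403144e+00, -2.58626577e-01]), 'joint_vel': array([-0.00027493, -0.00146938,  0.004399  ,  0.00196507,  0.00105507,
        0.00063453]), 'joint_efforts': array([ 3.67521284e-05, -3.93320882e+01,  1.88927686e+01,  4.19801474e+00,
       -2.61735600e-03,  8.38670189e-06]), 'position': array([156.7751536 , 604.46202806, 230.28182486]), 'ee_rot': array([-0.70137223,  0.09028514,  0.70145412,  0.08881276]), 'contact_force': array([ 0.70201907, -0.29830643, -0.14294167]), 'wrist_torque': array([-0.06594813, -0.01011884,  0.02056937]), 'gripper_width': 85.61872749114121}
```

View pics/top0.png

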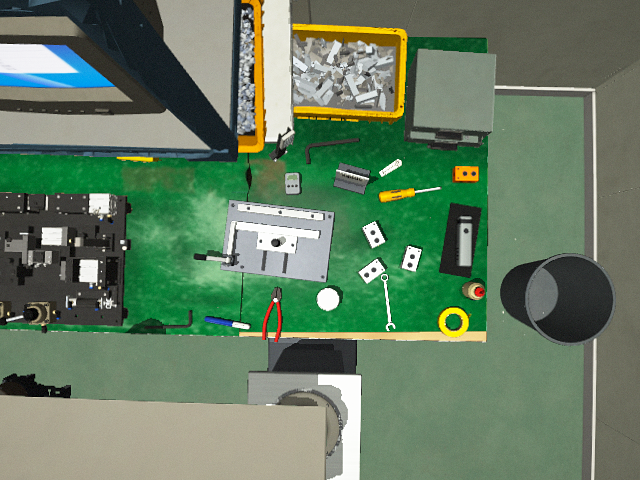

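View pics/scene0.png

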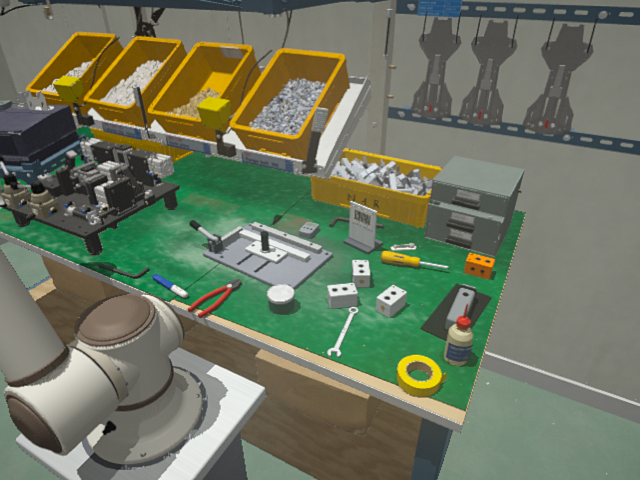

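The top view shows the fixture at (278,241), three aluminium blocks at (374,234), (412,258) and (372,271), the reader on its pad at (464,240), the card stand at (352,178) and the tin at (328,298). The orange look-alike at (466,173) is the wrong colour, so I leave it out. Next I measure, with an enlarged crop.

```bash
python3 - <<'E'
from h import *
z=np.load('last_top.npz'); im,d=z['im'],z['d']; z2=np.load('last_scene.npz')
cv2.imwrite('pics/c1.png',cv2.resize(im[160:290,190:345],None,fx=5,fy=4.5,interpolation=cv2.INTER_CUBIC)[:590,:790])
cv2.imwrite('pics/c2.png',cv2.resize(im[155:290,330:490],None,fx=4.4,fy=4.4,interpolation=cv2.INTER_CUBIC))
s=z2['im']; cv2.imwrite('pics/c3.png',cv2.resize(s[190:310,190:390],None,fx=4,fy=4,interpolation=cv2.INTER_CUBIC))
P=cloud('top',d)
print('bench z',np.nanmedian(P[200:220,395:405,2]),'base plate',P[265,300],P[240,300])
def comp(lo,hi,box,amin=40):
    x0,y0,x1,y1=box; m=np.zeros((480,640),np.uint8); m[y0:y1,x0:x1]=((P[y0:y1,x0:x1,2]>lo)&(P[y0:y1,x0:x1,2]<hi))
    n,l,st,c=cv2.connectedComponentsWithStats(m)
    for i in range(1,n):
        if st[i,4]>=amin:
            q=P[l==i]; r=cv2.minAreaRect(q[:,:2].astype(np.float32)); print(lo,hi,c[i].round(),st[i,4],np.median(q[:,2]).round(1),np.round(r[0],1),np.round(r[1],1),round(r[2],1))
comp(30,50,(350,215,430,290))
comp(25,50,(440,200,485,280)); comp(2,8,(435,195,485,280)); comp(6,18,(215,195,340,290),500); comp(22,34,(215,195,340,290)); comp(60,140,(330,150,375,195),5); comp(50,70,(215,190,345,290),5);comp(30,50,(310,285,345,315))
comp(8,34,(450,160,482,190)); comp(10,60,(280,170,305,195))
E
```

```text
bench z 0.9182117338177704 base plate [454.73696618  18.14750387  19.6938512 ] [524.64720091  19.99820656  12.4908905 ]
30 50 [373. 234.] 335 40.4 [ 543.5 -182.5] [63.  39.8] 26.9
30 50 [411. 258.] 346 40.4 [ 479.7 -287.7] [40.9 64. ] 74.6
30 50 [371. 271.] 337 40.5 [ 443.4 -179.3] [40.5 63.9] 38.3
25 50 [465. 241.] 651 39.8 [ 529.7 -435.6] [138.3  36.8] 0.2
2 8 [459. 237.] 1179 4.6 [ 542.8 -428.3] [237.8 139. ] 0.3
2 8 [441. 212.] 87 4.0 [ 605.6 -373.3] [32.6 70.5] 84.2
6 18 [280. 245.] 4776 12.4 [521.7  85.4] [307.4 207.7] 84.1
22 34 [280. 212.] 551 28.6 [602.2  77.2] [240.5  20.7] 84.4
22 34 [276. 235.] 1022 26.8 [528.9  92.4] [244.5  72.6] 85.6
60 140 [352. 176.] 190 113.0 [ 694.8 -118.7] [88.6  7.2] 76.1
50 70 [224. 259.] 104 56.0 [467.6 226.5] [43.7 29.8] 77.6
30 50 [327. 299.] 406 41.5 [363.6 -60.2] [60.4 57.6] 1.2
8 34 [459. 177.] 53 21.3 [ 704.6 -428.2] [70.  32.1] 56.1
10 60 [292. 183.] 319 20.1 [684.3  45.6] [62.5 40. ] 1.4
```

View pics/c1.png

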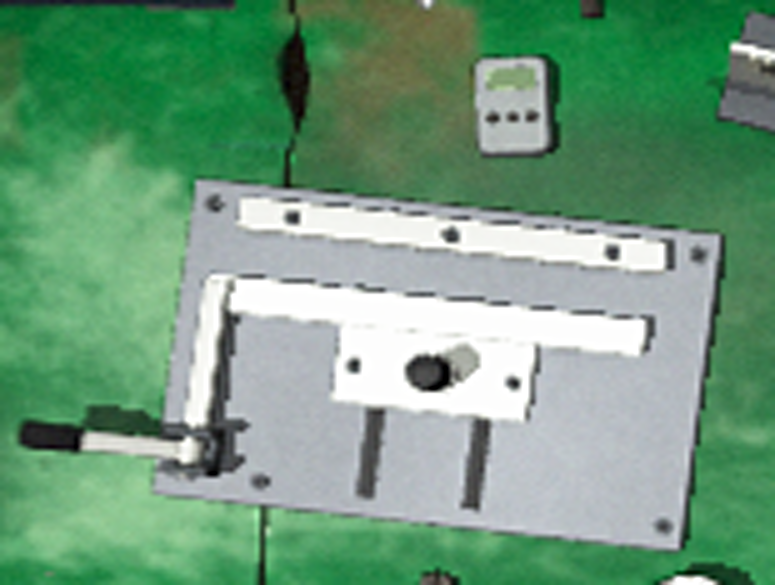

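View pics/c2.png

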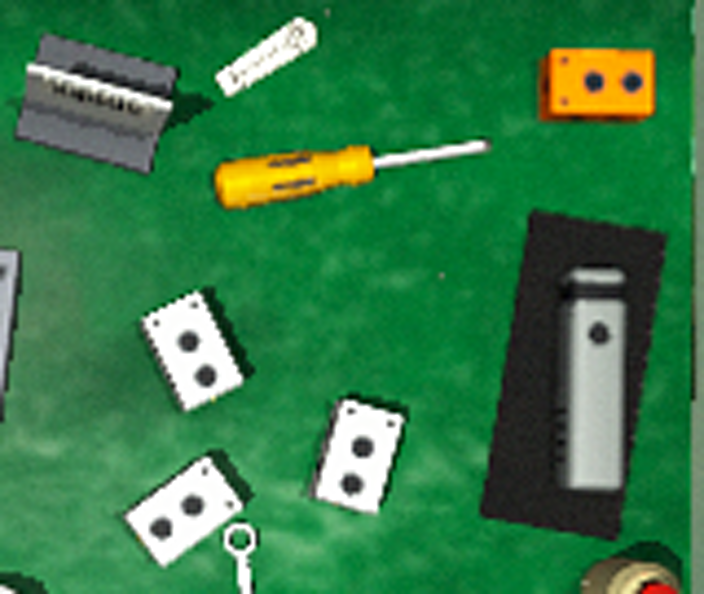

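View pics/c3.png

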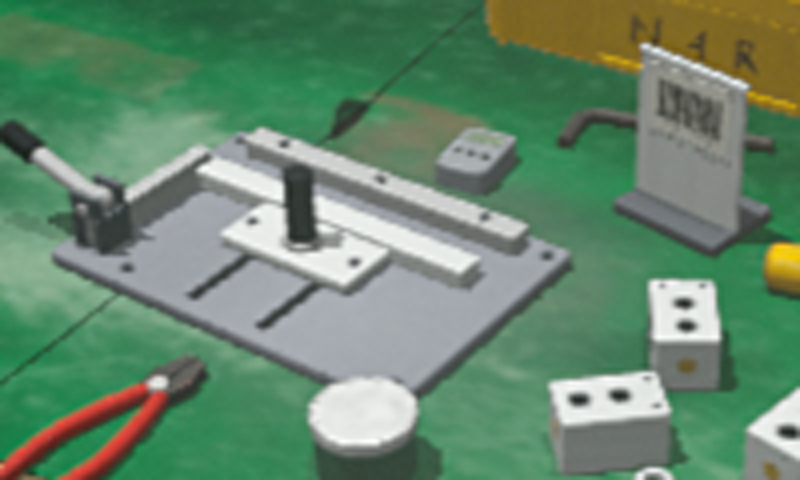

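The crops show the fence near its inner end with the lever down and pointing to +y (grip at about (200,257)). The knob top is at about (276,243). The black window end of the reader faces away from the robot. The pad is turned about 9° and the card stand faces the robot. Next I work out the poses.

```bash
python3 - <<'E'
from h import *
z=np.load('last_top.npz'); im,d=z['im'],z['d']
c1=lambda x,y:(190+x/5-.4,160+y/4.5-.4); c2=lambda x,y:(330+x/4.4-.4,155+y/4.4-.4)
print('knob',at_z('top',[c1(428,372)],80)); print('grip',at_z('top',[c1(50,436)],[67]))
s=lambda x,y:(190+x/4-.4,190+y/4-.4)
print('scene knob',at_z('scene',[s(299,170)],80),'grip',at_z('scene',[s(18,134)],70))
pc=at_z('top',[c2(530,212),c2(665,235),c2(617,537),c2(483,515)],4); print('pad',pc.mean(0),np.linalg.norm(np.diff(pc[:,:2],axis=0),axis=1))
v=pc[0]-pc[3]+pc[1]-pc[2]; print('pad yaw',np.degrees(np.arctan2(v[1],v[0])))
v=np.radians(-5.7); F=lambda x,y:np.array([527+x*np.cos(v)-y*np.sin(v),84.8+x*np.sin(v)+y*np.cos(v)])
for n,p in dict(hinge=(-75,126),grip0=(-75,126+75*np.cos(.3)),knob0=(-12,0),knobopen=(-77,0),b1=(43,-69),b2=(43,0),b3=(43,69)).items(): print(n,F(*p).round(1))
P=cloud('scene',np.load('last_scene.npz')['d'])
q=P[205:250,348:380].reshape(-1,3); q=q[(q[:,2]>40)&(q[:,2]<122)&(abs(q[:,0]-690)<60)]
c=q.mean(0); w=np.linalg.svd(q-c)[2]; print('plate',len(q),c,w[2],np.degrees(np.arctan(w[2][1]/w[2][0])))
print('label',at_d('scene',[s(690,110)],np.load('last_scene.npz')['d']))
r=R.from_quat(readout.read_state()['ee_rot']).as_matrix(); print(r)
E
```

```text
knob [[514.71078451  82.86965965  80.        ]]
grip [[472.56292489 289.19012531  67.        ]]
scene knob [[513.88605391  81.86627945  80.        ]] grip [[475.20482015 292.5426578   70.        ]]
pad [ 534.34824789 -429.72330122    4.        ] [ 87.88096898 195.99791636  86.65827648]
pad yaw -8.442839067098342
hinge [464.9 217.6]
grip0 [472.  288.9]
knob0 [515.1  86. ]
knobopen [450.4  92.4]
b1 [562.9  11.9]
b2 [569.8  80.5]
b3 [576.6 149.2]
plate 692 [ 690.60790609 -124.51965123   81.47408908] [-0.96917826  0.24601158 -0.01310738] -14.242872300104896
label [[ 690.65727442 -121.44561616   91.25540293]]
[[-3.78567592e-04 -2.51243132e-01 -9.67923936e-01]
 [-2.05083928e-03 -9.67921774e-01  2.51243373e-01]
 [-9.99997825e-01  2.08016903e-03 -1.48835468e-04]]
```

Call:
arm_command(increments=[[[0,0,-8],[35,-35,0],0],[[0,0,-16],[70,-70,0],0],[[0,0,-24],[105,-105,0],0],[[0,0,-32],[140,-140,0],0],[[0,0,-40],[160,-160,0],0]])

```text
clock: 0.6
position: [318.2, 441.6, 230.1]
ee_rot: [-0.627, 0.328, 0.627, 0.325]
contact_force: [0.5, 0.5, -0.1]
gripper_width: 85.7
```

Call:
arm_command(increments=[[[0,0,-8],[35,-35,0],0],[[0,0,-16],[70,-70,-20],0],[[0,0,-24],[105,-105,-50],0],[[0,0,-32],[140,-140,-80],0],[[0,0,-41],[155,-155,-110],0]])

```text
clock: 1.1
position: [471.7, 289.0, 125.3]
ee_rot: [-0.473, 0.525, 0.474, 0.526]
contact_force: [0.6, 1.6, -0.2]
gripper_width: 85.6
```

Call:
arm_command(increments=[[[0,0,0],[0.5,1,-25],0],[[0,0,0],[0.5,1,-50],0],[[0,0,0],[0.5,1,-75],0],[[0,0,0],[0.5,1,-76],0],[[0,0,0],[0.5,1,-76],0]])

```text
clock: 1.6
position: [472.2, 289.9, 49.2]
ee_rot: [-0.473, 0.525, 0.474, 0.525]
contact_force: [-0.3, 0.5, 0.2]
gripper_width: 85.2
```

Call:
arm_command(increments=[[[0,0,0],[0,0,0],0.4],[[0,0,0],[0,0,0],0.7],[[0,0,0],[0,0,0],1],[[0,0,0],[0,0,0],1],[[0,0,0],[0,0,0],1]])

```text
clock: 2.1
position: [471.3, 290.3, 49.5]
ee_rot: [-0.472, 0.526, 0.474, 0.525]
contact_force: [-3.9, 2.8, 4.7]
gripper_width: 15.2
```

```bash
python3 - <<'E'
from h import *
im,d=shot('scene','l1'); cv2.imwrite('pics/l1c.png',cv2.resize(im[150:300,140:340],None,fx=3.5,fy=3.5,interpolation=cv2.INTER_CUBIC))
s=readout.read_state(); print(s['position'],s['contact_force'],s['gripper_width'])
# grip path in world, fixture yaw -5.7: dy along (0.0993,0.995)
for a in np.linspace(.3,1.8,11):
    dy=75*(np.cos(a)-np.cos(.3)); dz=75*(np.sin(a)-np.sin(.3)); print(round(a-.3,2),np.round([dy*.0993,dy*.995,dz],1))
E
```

```text
[471.27183013 290.28253366  49.47162626] [-5.09541559  2.88452931  2.18642431] 15.150456705611305
0.0 [0. 0. 0.]
0.15 [-0.4 -4.1 10.5]
0.3 [-1.  -9.7 20.2]
0.45 [ -1.7 -16.7  29. ]
0.6 [ -2.5 -24.9  36.6]
0.75 [ -3.4 -34.2  42.9]
0.9 [ -4.4 -44.3  47.7]
1.05 [ -5.5 -54.9  51. ]
1.2 [ -6.6 -66.   52.6]
1.35 [ -7.7 -77.2  52.6]
1.5 [ -8.8 -88.2  50.9]
```

View pics/l1c.png

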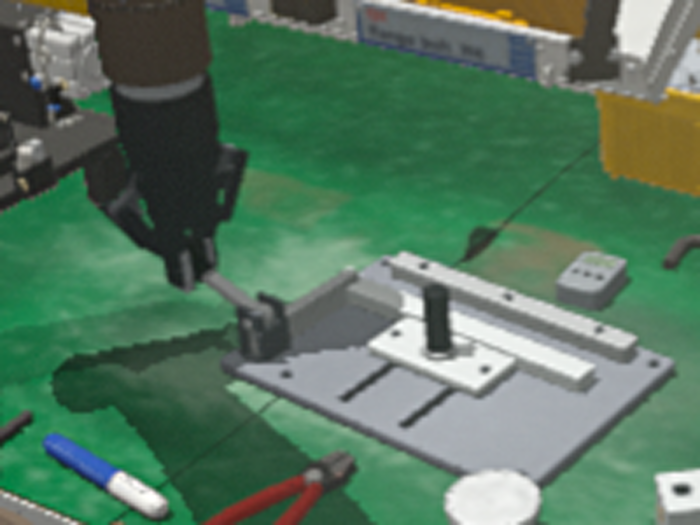

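Call:
arm_command(increments=[[[0,0,0],[-0.4,-4,10.5],1],[[0,0,0],[-1,-10,20],1],[[0,0,0],[-1.7,-17,29],1],[[0,0,0],[-2.5,-25,36.5],1],[[0,0,0],[-3.4,-34,43],1]])

```text
clock: 2.65
position: [467.6, 255.8, 93.0]
ee_rot: [-0.472, 0.525, 0.474, 0.525]
contact_force: [1.8, 2.3, -11.8]
gripper_width: 15.1
```

Call:
arm_command(increments=[[[0,0,0],[-1,-10,5],1],[[0,0,0],[-2,-20.5,8],1],[[0,0,0],[-3.2,-32,10],1],[[0,0,0],[-4.3,-43,10],1],[[0,0,0],[-5.4,-54,8],1]])

```text
clock: 3.15
position: [462.5, 202.6, 103.4]
ee_rot: [-0.472, 0.524, 0.475, 0.527]
contact_force: [-5.8, 10.9, 2.9]
gripper_width: 14.8
```

Call:
arm_command(increments=[[[0,0,0],[0,0,0],0],[[0,0,0],[0,0,0],0],[[0,0,0],[0,0,0],0],[[0,0,0],[0,0,30],0],[[0,0,0],[0,0,65],0]])

```text
clock: 3.65
position: [461.7, 201.5, 168.0]
ee_rot: [-0.472, 0.526, 0.475, 0.525]
contact_force: [0.3, -0.2, -0.0]
gripper_width: 85.0
```

Call:
arm_command(increments=[[[0,0,0],[17,-40,0],0],[[0,0,0],[34,-80,0],0],[[0,0,0],[52,-120,0],0],[[0,0,0],[52,-120,-20],0],[[0,0,0],[52,-120,-50],0]])

```text
clock: 4.15
position: [515.6, 80.3, 119.3]
ee_rot: [-0.472, 0.525, 0.473, 0.527]
contact_force: [0.1, 0.5, -1.1]
gripper_width: 85.4
```

```bash
python3 - <<'E'
from h import *
im,d=shot('scene','l2'); cv2.imwrite('pics/l2c.png',cv2.resize(im[150:300,140:340],None,fx=3.5,fy=3.5,interpolation=cv2.INTER_CUBIC))
s=readout.read_state(); print(s['position'],s['contact_force'],s['gripper_width'])
E
```

```text
[511.09979169  79.41334866 113.15487348] [-1.92977887 -0.55381091 -3.50387684] 85.42572596784422
```

View pics/l2c.png

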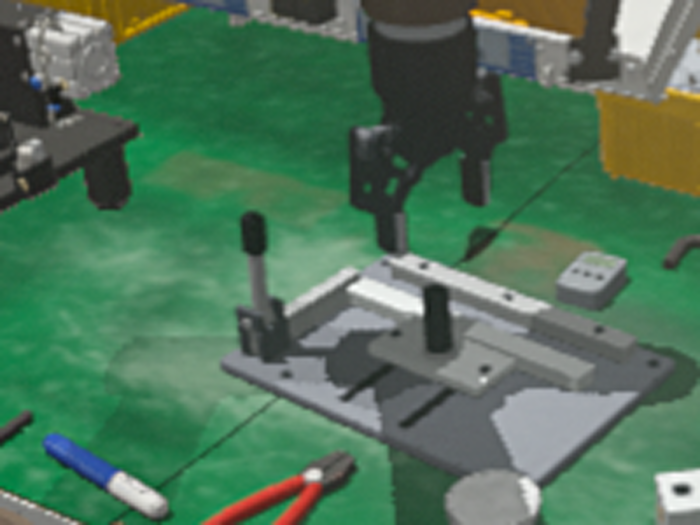

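The lever now stands upright, and the open gripper is above the knob.

Call:
arm_command(increments=[[[0,0,0],[3,3.5,-20],0],[[0,0,0],[3,3.5,-45],0],[[0,0,0],[3,3.5,-63],0],[[0,0,0],[3,3.5,-63],0.4],[[0,0,0],[3,3.5,-63],0.7]])

```text
clock: 4.7
position: [514.5, 83.0, 50.7]
ee_rot: [-0.47, 0.529, 0.475, 0.522]
contact_force: [0.3, -0.1, 0.8]
gripper_width: 58.8
```

Call:
arm_command(increments=[[[0,0,0],[0,0,0],1],[[0,0,0],[0,0,0],1],[[0,0,0],[-2,0.2,0],1],[[0,0,0],[-10,1,0],1],[[0,0,0],[-20,2,0],1]])

```text
clock: 5.2
position: [496.7, 85.3, 52.2]
ee_rot: [-0.472, 0.527, 0.474, 0.524]
contact_force: [3.4, -3.0, 2.8]
gripper_width: 20.2
```

Call:
arm_command(increments=[[[0,0,0],[-15,1.5,0],1],[[0,0,0],[-30,3,0],1],[[0,0,0],[-40,4,0],1],[[0,0,0],[-45,4.5,0],1],[[0,0,0],[-47,4.7,0],1]])

```text
clock: 5.7
position: [449.2, 90.0, 52.2]
ee_rot: [-0.472, 0.527, 0.474, 0.524]
contact_force: [1.9, -1.1, -4.9]
gripper_width: 20.3
```

Call:
arm_command(increments=[[[0,0,0],[-2,0.2,0],1],[[0,0,0],[-4,0.4,0],1],[[0,0,0],[-4,0.4,0],1],[[0,0,0],[-4,0.4,0],1],[[0,0,0],[-4,0.4,0],1]])

```text
clock: 6.2
position: [448.6, 90.2, 52.2]
ee_rot: [-0.473, 0.526, 0.473, 0.525]
contact_force: [12.7, -9.8, -12.4]
gripper_width: 20.5
```

Call:
arm_command(increments=[[[0,0,0],[0,0,0],0],[[0,0,0],[0,0,0],0],[[0,0,0],[0,0,0],0],[[0,0,0],[0,0,30],0],[[0,0,0],[0,0,80],0]])

```text
clock: 6.7
position: [446.2, 89.2, 130.7]
ee_rot: [-0.472, 0.529, 0.474, 0.522]
contact_force: [1.3, 0.5, 0.2]
gripper_width: 85.2
```

```bash
cat >> h.py <<'E'
def comps(P,lo,hi,box,amin=40):
    x0,y0,x1,y1=box; m=np.zeros((480,640),np.uint8); m[y0:y1,x0:x1]=((P[y0:y1,x0:x1,2]>lo)&(P[y0:y1,x0:x1,2]<hi))
    n,l,st,c=cv2.connectedComponentsWithStats(m)
    for i in range(1,n):
        if st[i,4]>=amin:
            q=P[l==i]; r=cv2.minAreaRect(q[:,:2].astype(np.float32)); L=np.array(r[1]); a=r[2] if L[0]>L[1] else r[2]+90
            print(lo,hi,c[i].round(),st[i,4],np.median(q[:,2]).round(1),np.round(r[0],1),np.round(r[1],1),'long axis deg',round((a+90)%180-90,1))
E
python3 - <<'E'
from h import *
im,d=shot('top','t2'); P=cloud('top',d); comps(P,34,46,(345,215,435,295)); comps(P,22,34,(215,195,345,290),100)
print(readout.read_state()['position'])
E
```

```text
34 46 [373. 234.] 301 40.1 [ 543.6 -182.6] [62.8 39.6] long axis deg 27.5
34 46 [411. 258.] 316 40.4 [ 479.6 -287.7] [40.6 64. ] long axis deg -14.7
34 46 [371. 271.] 318 40.5 [ 443.4 -179.1] [40.2 63.9] long axis deg -52.5
22 34 [280. 212.] 572 28.6 [602.1  77.4] [239.7  20.5] long axis deg 84.2
22 34 [292. 259.] 449 26.7 [457.2  33.1] [110.8  69.2] long axis deg 84.0
[452.44483689  91.74498919 140.73331099]
```

The fence is fully open against its stop, since it met 12.7 N. I go for block A at (543.6,-182.6).

Call:
arm_command(increments=[[[0,0,-8],[15,-45,0],0],[[0,0,-16],[31,-92,0],0],[[0,0,-24],[46,-138,0],0],[[0,0,-32],[61,-184,0],0],[[0,0,-40],[76,-230,0],0]])

```text
clock: 7.25
position: [528.8, -139.8, 141.1]
ee_rot: [-0.267, 0.653, 0.262, 0.659]
contact_force: [1.0, 0.2, -0.4]
gripper_width: 85.7
```

Call:
arm_command(increments=[[[0,0,-8],[15,-44,0],0],[[0,0,-16],[15,-44,-20],0],[[0,0,-17],[15,-44,-50],0],[[0,0,-17],[15,-44,-60],0],[[0,0,-17],[15,-44,-60],0]])

```text
clock: 7.75
position: [542.5, -183.4, 79.7]
ee_rot: [-0.168, 0.686, 0.162, 0.689]
contact_force: [0.3, -0.4, 0.3]
gripper_width: 85.4
```

```bash
cat >> h.py <<'E'
def jaw():
    s=readout.read_state(); m=R.from_quat(s['ee_rot']).as_matrix()
    print('pos',s['position'].round(1),'jaw',round(np.degrees(np.arctan2(m[1,1],m[0,1])),1),'appr',m[:,0].round(3),'F',s['contact_force'].round(1),'w',round(s['gripper_width'],1),'j',s['joints'].round(2),s['clock'])
E
python3 -c "
from h import *
jaw()"
```

```text
pos [ 542.5 -183.4   79.7] jaw 117.0 appr [ 0.005 -0.007 -1.   ] F [ 0.3 -0.4  0.3] w 85.4 j [-0.04  0.45 -0.32  0.01 -0.79 -1.07] 7.75
```

Call:
arm_command(increments=[[[0,0,0],[1,1,-25],0],[[0,0,0],[1,1,-50],0],[[0,0,0],[1,1,-63],0],[[0,0,0],[1,1,-63],0.2],[[0,0,0],[1,1,-63],0.4]])

```text
clock: 8.25
position: [544.6, -182.3, 17.9]
ee_rot: [-0.168, 0.686, 0.162, 0.689]
contact_force: [0.2, -0.2, -0.1]
gripper_width: 59.1
```

Call:
arm_command(increments=[[[0,0,0],[0,0,0],1],[[0,0,0],[0,0,0],1],[[0,0,0],[0,0,0],1],[[0,0,0],[0,0,25],1],[[0,0,0],[0,0,60],1]])

```text
clock: 8.75
position: [542.3, -182.0, 76.4]
ee_rot: [-0.167, 0.688, 0.163, 0.687]
contact_force: [0.8, -0.4, -3.5]
gripper_width: 38.9
```

```bash
python3 -c "
from h import *
jaw()"
```

```text
pos [ 542.3 -182.    76.4] jaw 117.0 appr [ 0.001 -0.006 -1.   ] F [ 0.8 -0.4 -3.5] w 38.9 j [-0.04  0.45 -0.33  0.01 -0.79 -1.07] 8.75
```

Call:
arm_command(increments=[[[0,0,7],[4,0,15],1],[[0,0,15],[8,40,20],1],[[0,0,23],[12,85,20],1],[[0,0,31],[16,130,20],1],[[0,0,39],[20,175,20],1]])

```text
clock: 9.25
position: [561.5, -5.6, 96.3]
ee_rot: [-0.388, 0.592, 0.384, 0.593]
contact_force: [1.1, 0.2, -4.1]
gripper_width: 38.6
```

Call:
arm_command(increments=[[[0,0,7],[3,45,0],1],[[0,0,15],[6,90,0],1],[[0,0,18.3],[9,135,0],1],[[0,0,18.3],[12,156,0],1],[[0,0,18.3],[12,156,-15],1]])

```text
clock: 9.75
position: [575.4, 154.2, 82.9]
ee_rot: [-0.479, 0.52, 0.474, 0.525]
contact_force: [-0.1, 0.1, -3.1]
gripper_width: 38.8
```

```bash
python3 -c "
from h import *
jaw()"
```

```text
pos [575.4 154.2  82.9] jaw 174.8 appr [ 0.01  0.   -1.  ] F [-0.1  0.1 -3.1] w 38.8 j [ 0.54  0.47 -0.26  0.01 -0.82 -0.63] 9.75
```

Call:
arm_command(increments=[[[0,0,0],[-1,-5,0],1],[[0,0,0],[-1,-5,-20],1],[[0,0,0],[-1,-5,-40],1],[[0,0,0],[-1,-5,-50],1],[[0,0,0],[-1,-5,-53],1]])

```text
clock: 10.25
position: [573.1, 147.3, 31.7]
ee_rot: [-0.479, 0.522, 0.474, 0.523]
contact_force: [-11.5, -1.4, 23.3]
gripper_width: 38.7
```

```bash
python3 -c "
from h import *
jaw()"
```

```text
pos [573.1 147.3  31.7] jaw 174.7 appr [ 0.006 -0.003 -1.   ] F [-11.5  -1.4  23.3] w 38.7 j [ 0.53  0.54 -0.31  0.01 -0.72 -0.63] 10.25
```

Call:
arm_command(increments=[[[0,0,0],[-1,1,1],1],[[0,0,0],[-1,1,1],1],[[0,0,0],[-1,1,1],0.6],[[0,0,0],[-1,1,1],0.4],[[0,0,0],[-1,1,1],0.35]])

```text
clock: 10.75
position: [572.8, 148.5, 33.2]
ee_rot: [-0.479, 0.521, 0.474, 0.524]
contact_force: [0.3, 0.4, 0.3]
gripper_width: 55.6
```

```bash
python3 - <<'E'
from h import *
jaw()
im,d=shot('scene','p1'); cv2.imwrite('pics/p1c.png',cv2.resize(im[150:300,180:360],None,fx=3.8,fy=3.8,interpolation=cv2.INTER_CUBIC))
E
```

```text
pos [572.8 148.5  33.2] jaw 174.7 appr [ 0.008 -0.003 -1.   ] F [0.3 0.4 0.3] w 55.6 j [ 0.53  0.53 -0.31  0.01 -0.72 -0.63] 10.75
```

View pics/p1c.png

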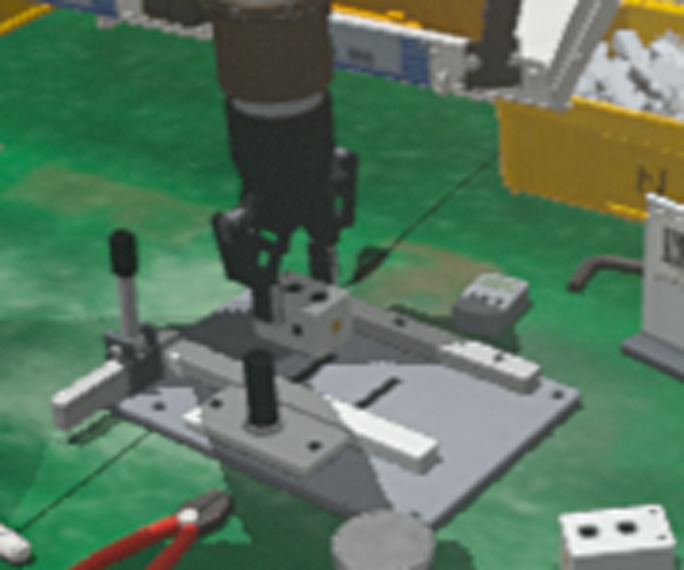

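Block A lies flat on the plate next to the stop. Next is block C at (443.4,-179.1).

Call:
arm_command(increments=[[[0,0,0],[0,0,0],0],[[0,0,0],[0,0,0],0],[[0,0,0],[0,0,35],0],[[0,0,0],[0,0,75],0],[[0,0,8],[-15,-35,100],0]])

```text
clock: 11.3
position: [561.0, 116.3, 136.2]
ee_rot: [0.517, -0.482, -0.51, -0.489]
contact_force: [1.2, -0.9, 0.4]
gripper_width: 85.3
```

Call:
arm_command(increments=[[[0,0,8],[-17,-44,0],0],[[0,0,16],[-34,-88,0],0],[[0,0,24],[-51,-132,0],0],[[0,0,32],[-68,-176,0],0],[[0,0,35],[-85,-220,0],0]])

```text
clock: 11.8
position: [475.3, -105.1, 136.7]
ee_rot: [0.64, -0.303, -0.634, -0.312]
contact_force: [0.8, -0.6, -0.1]
gripper_width: 85.3
```

```bash
python3 - <<'E'
from h import *
im,d=shot('top','t3'); P=cloud('top',d); comps(P,34,46,(345,215,435,295)); comps(P,46,58,(215,195,345,250),100); comps(P,22,34,(215,195,345,290),100)
jaw()
E
```

```text
34 46 [411. 258.] 320 40.0 [ 479.8 -287.9] [40.6 64.1] long axis deg -15.0
34 46 [375. 270.] 189 40.1 [ 443.4 -180. ] [39.1 62.8] long axis deg -52.3
46 58 [269. 222.] 309 52.0 [572.1 105.5] [63.8 40.3] long axis deg 85.9
22 34 [280. 212.] 568 28.7 [602.1  77.3] [240.7  20.9] long axis deg 84.0
pos [ 471.5 -109.4  136.1] jaw -141.8 appr [ 0.009  0.008 -1.   ] F [-1.3 -3.4 -0.8] w 85.4 j [ 0.1   0.24 -0.47 -0.01 -0.85  0.57] 11.85
```

Block A has been knocked along the stop to (572,105), so its slot needs correcting later. I take C now.

Call:
arm_command(increments=[[[0,0,0],[-14,-35,0],0],[[0,0,0],[-28,-70,-20],0],[[0,0,0],[-28,-70,-55],0],[[0,0,0],[-28,-70,-65],0],[[0,0,0],[-28,-70,-65],0]])

```text
clock: 12.35
position: [442.7, -179.3, 70.1]
ee_rot: [0.636, -0.306, -0.636, -0.312]
contact_force: [0.8, 0.5, 0.7]
gripper_width: 85.5
```

```bash
python3 -c "
from h import *
jaw()"
```

```text
pos [ 442.7 -179.3   70.1] jaw -141.8 appr [ 0.005  0.008 -1.   ] F [0.8 0.5 0.7] w 85.5 j [-0.05  0.33 -0.55 -0.01 -0.68  0.73] 12.35
```

Call:
arm_command(increments=[[[0,0,0],[0.5,0,-25],0],[[0,0,0],[0.5,0,-53],0],[[0,0,0],[0.5,0,-53],0],[[0,0,0],[0.5,0,-53],0.3],[[0,0,0],[0.5,0,-53],0.6]])

```text
clock: 12.85
position: [444.9, -179.1, 18.8]
ee_rot: [0.638, -0.305, -0.635, -0.312]
contact_force: [-0.1, -0.7, 0.9]
gripper_width: 58.9
```

Call:
arm_command(increments=[[[0,0,0],[0,0,0],1],[[0,0,0],[0,0,0],1],[[0,0,0],[0,0,0],1],[[0,0,0],[0,0,35],1],[[0,0,0],[0,0,80],1]])

```text
clock: 13.35
position: [442.9, -178.7, 98.3]
ee_rot: [-0.636, 0.306, 0.637, 0.312]
contact_force: [0.9, -1.2, -3.7]
gripper_width: 38.6
```

Call:
arm_command(increments=[[[0,0,-8],[24,38,0],1],[[0,0,-16],[48,76,0],1],[[0,0,-24],[72,115,0],1],[[0,0,-32],[96,153,0],1],[[0,0,-40],[118,191,0],1]])

```text
clock: 13.85
position: [561.3, 14.0, 98.8]
ee_rot: [-0.491, 0.506, 0.49, 0.513]
contact_force: [0.8, -0.5, -4.2]
gripper_width: 38.6
```

```bash
python3 - <<'E'
from h import *
jaw()
im,d=shot('scene','p2'); cv2.imwrite('pics/p2c.png',cv2.resize(im[150:300,200:420],None,fx=3.5,fy=3.5,interpolation=cv2.INTER_CUBIC))
E
```

```text
pos [561.3  14.   98.8] jaw 177.9 appr [ 0.008  0.005 -1.   ] F [ 0.8 -0.5 -4.2] w 38.6 j [ 0.31  0.41 -0.33 -0.   -0.83 -0.35] 13.85
```

View pics/p2c.png

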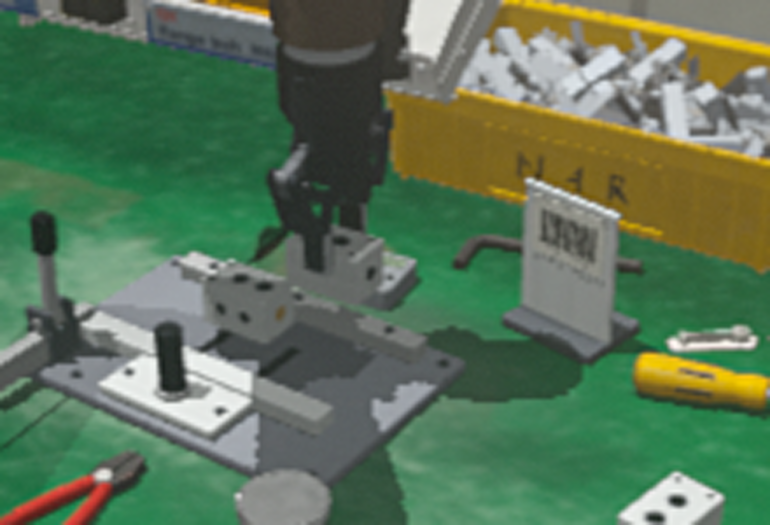

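Block C is held squarely, and block A lies along the stop, shifted towards the middle.

Call:
arm_command(increments=[[[0,0,-3.6],[-1,-2,-15],1],[[0,0,-3.6],[-1,-2,-35],1],[[0,0,-3.6],[-1,-2,-55],1],[[0,0,-3.6],[-1,-2,-64],1],[[0,0,-3.6],[-1,-2,-67],1]])

```text
clock: 14.4
position: [563.2, 17.7, 43.9]
ee_rot: [-0.477, 0.519, 0.473, 0.528]
contact_force: [-39.1, 9.4, 87.2]
gripper_width: 38.8
```

Call:
arm_command(increments=[[[0,0,0],[0,0,0],1],[[0,0,0],[0,0,0],0.6],[[0,0,0],[0,0,0],0.3],[[0,0,0],[0,0,0],0],[[0,0,0],[0,0,25],0]])

```text
clock: 14.9
position: [560.8, 16.8, 65.0]
ee_rot: [-0.476, 0.522, 0.475, 0.525]
contact_force: [-0.5, -0.2, -1.2]
gripper_width: 80.3
```

Call:
arm_command(increments=[[[0,0,0],[0,0,25],0],[[0,0,0],[0,0,50],0],[[0,0,-4],[-25,-40,50],0],[[0,0,-12],[-50,-80,50],0],[[0,0,-20],[-60,-100,50],0]])

```text
clock: 15.4
position: [498.5, -85.3, 114.0]
ee_rot: [-0.375, 0.599, 0.374, 0.6]
contact_force: [0.4, -0.4, -0.6]
gripper_width: 85.6
```

```bash
python3 - <<'E'
from h import *
im,d=shot('top','t4'); P=cloud('top',d); comps(P,34,46,(345,215,435,295)); comps(P,46,58,(215,195,345,250),100)
jaw()
E
```

```text
34 46 [411. 258.] 305 40.8 [ 479.5 -288.1] [41.1 63.7] long axis deg -15.4
46 58 [268. 221.] 299 52.3 [572.  105.4] [64.  39.6] long axis deg 85.9
pos [497.5 -86.7 114. ] jaw 153.7 appr [ 0. -0. -1.] F [-0.6 -1.7 -0.6] w 85.6 j [ 0.15  0.31 -0.44  0.   -0.82 -0.61] 15.45
```

```bash
python3 - <<'E'
from h import *
z=np.load('last_top.npz'); im,d=z['im'],z['d']; cv2.imwrite('pics/t4c.png',cv2.resize(im[180:290,200:430],None,fx=3.4,fy=3.4,interpolation=cv2.INTER_CUBIC))
im,d=shot('scene','p3')
P=cloud('scene',d); cv2.imwrite('pics/p3c.png',cv2.resize(im[160:300,220:380],None,fx=3.5,fy=3.5,interpolation=cv2.INTER_CUBIC))
E
```

```text
(no output)
```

View pics/t4c.png

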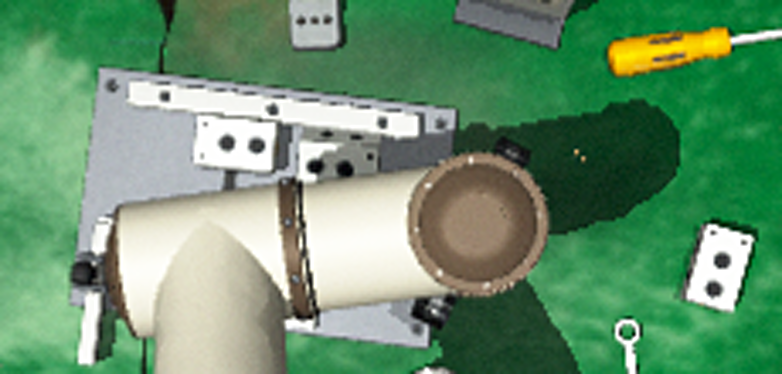

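Call:
arm_command(increments=[[[0,0,-8],[-4,-40,0],0],[[0,0,-16],[-8,-80,0],0],[[0,0,-24],[-12,-120,0],0],[[0,0,-32],[-16,-160,0],0],[[0,0,-40],[-18,-200,0],0]])

```text
clock: 16.0
position: [481.9, -286.9, 113.4]
ee_rot: [-0.148, 0.691, 0.146, 0.692]
contact_force: [0.6, 1.0, -0.8]
gripper_width: 85.3
```

```bash
python3 - <<'E'
from h import *
im,d=shot('top','t5'); P=cloud('top',d); comps(P,34,46,(345,215,435,295)); comps(P,40,75,(215,195,345,235),100);comps(P,30,34,(215,195,345,290),30)
jaw()
for v in range(214,240,3): print(v,[ (P[v,u].round(0)).tolist() for u in (290,296,302,308)])
im,d=shot('scene','p3')
cv2.imwrite('pics/p3c.png',cv2.resize(im[180:280,240:340],None,fx=5.5,fy=5.5,interpolation=cv2.INTER_CUBIC))
E
```

```text
40 75 [269. 222.] 344 53.0 [572.1 105.2] [64.7 40.3] long axis deg 85.2
40 75 [299. 227.] 378 57.5 [561.2  21.4] [65.9 44.9] long axis deg 89.5
pos [ 482.  -291.5  113.3] jaw 113.5 appr [ 0.002 -0.004 -1.   ] F [ 2.9 -3.8  1.6] w 85.1 j [-0.25  0.39 -0.31  0.   -0.87 -0.91] 16.05
214 [[596.0, 48.0, 29.0], [596.0, 32.0, 28.0], [597.0, 15.0, 28.0], [597.0, -2.0, 29.0]]
217 [[587.0, 48.0, 38.0], [587.0, 31.0, 33.0], [588.0, 15.0, 31.0], [588.0, -2.0, 30.0]]
220 [[577.0, 46.0, 62.0], [577.0, 30.0, 58.0], [578.0, 14.0, 52.0], [579.0, -2.0, 43.0]]
223 [[569.0, 46.0, 60.0], [568.0, 29.0, 67.0], [569.0, 13.0, 63.0], [569.0, -4.0, 67.0]]
226 [[560.0, 45.0, 65.0], [561.0, 29.0, 57.0], [561.0, 13.0, 61.0], [561.0, -4.0, 64.0]]
229 [[553.0, 46.0, 52.0], [552.0, 29.0, 64.0], [553.0, 12.0, 63.0], [553.0, -4.0, 65.0]]
232 [[544.0, 45.0, 58.0], [545.0, 30.0, 45.0], [545.0, 13.0, 53.0], [545.0, -4.0, 53.0]]
235 [[538.0, 48.0, 17.0], [537.0, 29.0, 49.0], [537.0, 13.0, 48.0], [537.0, -4.0, 55.0]]
238 [[530.0, 48.0, 17.0], [530.0, 31.0, 10.0], [530.0, 15.0, 12.0], [531.0, -2.0, 9.0]]
```

View pics/p3c.png

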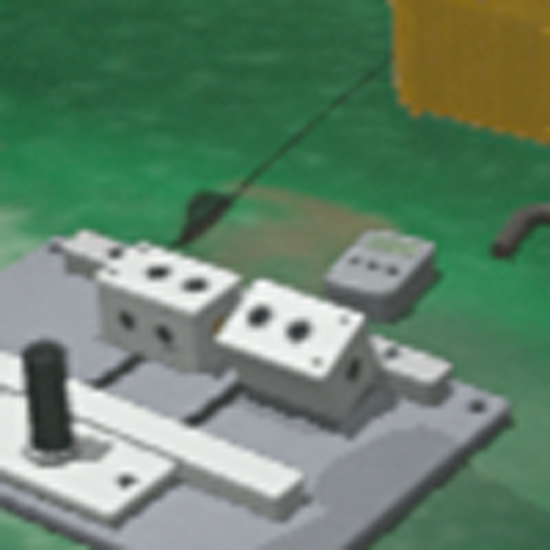

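Block C sits tilted, with its far edge on the stop. I push it off the stop with closed fingers from behind, just above the stop top.

Call:
arm_command(increments=[[[0,0,-5],[10,40,10],1],[[0,0,-10],[20,85,20],1],[[0,0,-15],[35,130,30],1],[[0,0,-20],[55,170,30],1],[[0,0,-25],[75,212,30],1]])

```text
clock: 16.6
position: [558.2, -74.6, 143.1]
ee_rot: [0.006, 0.707, -0.008, 0.707]
contact_force: [0.5, -0.9, -0.3]
gripper_width: 12.5
```

Call:
arm_command(increments=[[[0,0,-4],[25,40,0],1],[[0,0,-4],[45,80,0],1],[[0,0,-4],[55,104,0],1],[[0,0,-4],[55,104,-20],1],[[0,0,-4],[55,104,-40],1]])

```text
clock: 17.1
position: [614.4, 32.0, 102.0]
ee_rot: [0.029, 0.706, -0.031, 0.707]
contact_force: [0.1, 0.2, 0.9]
gripper_width: -0.0
```

```bash
python3 -c "
from h import *
jaw()"
```

```text
pos [614.4  32.  102. ] jaw 85.1 appr [ 0.002 -0.003 -1.   ] F [0.1 0.2 0.9] w -0.0 j [ 0.32  0.48 -0.19  0.   -0.9  -1.97] 17.1
```

Call:
arm_command(increments=[[[0,0,0],[-1,-9,-10],1],[[0,0,0],[-1,-9,-30],1],[[0,0,0],[-1,-9,-50],1],[[0,0,0],[-1,-9,-61],1],[[0,0,0],[-1,-9,-61],1]])

```text
clock: 17.6
position: [612.5, 22.6, 39.1]
ee_rot: [0.028, 0.707, -0.031, 0.706]
contact_force: [-0.1, -0.6, 0.5]
gripper_width: 0.1
```

Call:
arm_command(increments=[[[0,0,0],[-8,0,0],1],[[0,0,0],[-15,1,0],1],[[0,0,0],[-22,2,0],1],[[0,0,0],[-29,2.5,0],1],[[0,0,0],[-34,3,0],1]])

```text
clock: 18.1
position: [582.3, 26.7, 42.2]
ee_rot: [0.028, 0.703, -0.03, 0.71]
contact_force: [6.6, 0.1, 6.5]
gripper_width: 0.0
```

Call:
arm_command(increments=[[[0,0,0],[0,0,0],1],[[0,0,0],[12,0,0],1],[[0,0,0],[12,0,30],1],[[0,0,8],[12,0,75],0.5],[[0,0,16],[12,-30,100],0]])

```text
clock: 18.6
position: [594.8, -1.5, 144.9]
ee_rot: [-0.073, 0.699, 0.073, 0.707]
contact_force: [1.2, 0.1, 1.0]
gripper_width: 28.2
```

Call:
arm_command(increments=[[[0,0,8],[0,-40,0],0],[[0,0,8],[-5,-85,0],0],[[0,0,8],[-20,-130,0],0],[[0,0,8],[-40,-170,0],0],[[0,0,8],[-60,-210,0],0]])

```text
clock: 19.1
position: [532.4, -212.5, 144.2]
ee_rot: [-0.121, 0.694, 0.123, 0.7]
contact_force: [0.1, -0.3, 0.2]
gripper_width: 85.6
```

```bash
python3 - <<'E'
from h import *
im,d=shot('top','t6'); P=cloud('top',d); comps(P,34,46,(345,215,435,295)); comps(P,44,75,(215,195,345,245),100)
jaw()
E
```

```text
34 46 [411. 260.] 273 40.4 [ 479.5 -287.6] [41.2 63.5] long axis deg -14.9
44 75 [269. 222.] 339 52.7 [571.9 105.1] [64.  39.7] long axis deg 86.1
pos [ 529.  -216.6  144.1] jaw 109.6 appr [ 0.005  0.003 -1.   ] F [-1.3 -1.6 -0. ] w 85.2 j [-0.11  0.37 -0.25 -0.   -0.95 -1.12] 19.15
```

```bash
python3 - <<'E'
from h import *
z=np.load('last_top.npz'); im,d=z['im'],z['d']; P=cloud('top',d); comps(P,14,75,(215,195,345,285),30); comps(P,44,60,(215,195,345,285),20)
im2,d2=shot('scene','p4'); cv2.imwrite('pics/p4c.png',np.hstack([cv2.resize(im2[180:290,240:340],(380,418)),cv2.resize(im[190:290,215:315],(400,418))]))
E
```

```text
14 75 [232. 210.] 56 15.7 [605.2 215.4] [58.3 20.4] long axis deg 17.8
14 75 [268. 217.] 1066 30.9 [573.9 122.9] [178.5 100.6] long axis deg 84.1
14 75 [237. 231.] 81 16.1 [546.2 198. ] [70.9 28. ] long axis deg 69.4
14 75 [262. 258.] 1751 25.0 [465.4 128.2] [223.2 137.4] long axis deg 89.3
14 75 [283. 241.] 41 16.1 [519.3  70.1] [30.9 22.5] long axis deg 1.3
14 75 [242. 265.] 34 16.3 [450.3 179.7] [23.7 23.8] long axis deg -55.4
44 60 [269. 222.] 337 52.7 [571.9 105.1] [64.  39.7] long axis deg 86.1
44 60 [290. 224.] 62 52.9 [566.2  48.8] [38.8 13.8] long axis deg 5.7
44 60 [228. 260.] 54 53.9 [465.9 217.9] [28.2 31. ] long axis deg -3.7
```

View pics/p4c.png

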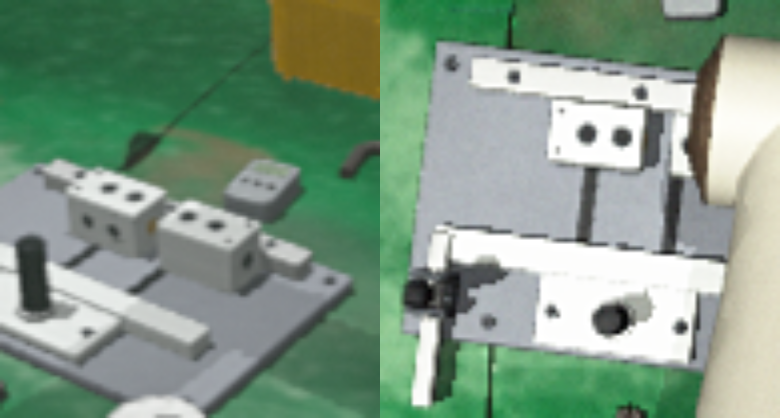

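C now lies flat. I go back to A at (572,105) to shift it 48 mm along +y.

Call:
arm_command(increments=[[[0,0,8],[5,45,0],0],[[0,0,16],[11,92,0],0],[[0,0,24],[17,138,0],0],[[0,0,32],[24,184,0],0],[[0,0,40],[31,230,0],0]])

```text
clock: 19.7
position: [560.3, 17.6, 143.8]
ee_rot: [-0.351, 0.612, 0.355, 0.614]
contact_force: [0.2, 0.2, -0.3]
gripper_width: 85.4
```

Call:
arm_command(increments=[[[0,0,8],[6,45,0],0],[[0,0,16],[12,87,0],0],[[0,0,25],[12,90,0],0],[[0,0,25],[12,90,-20],0],[[0,0,25],[12,90,-40],0]])

```text
clock: 20.2
position: [571.4, 108.8, 103.4]
ee_rot: [-0.475, 0.521, 0.48, 0.522]
contact_force: [0.3, -0.3, 0.6]
gripper_width: 85.7
```

```bash
python3 -c "
from h import *
jaw()"
```

```text
pos [571.4 108.8 103.4] jaw 174.9 appr [-0.003  0.007 -1.   ] F [ 0.3 -0.3  0.6] w 85.7 j [ 0.46  0.43 -0.26 -0.01 -0.87 -0.54] 20.2
```

Call:
arm_command(increments=[[[0,0,0],[0,-3.5,-20],0],[[0,0,0],[0,-3.5,-45],0],[[0,0,0],[0,-3.5,-65],0],[[0,0,0],[0,-3.5,-68],0.2],[[0,0,0],[0,-3.5,-68],0.4]])

```text
clock: 20.7
position: [570.6, 105.4, 34.8]
ee_rot: [-0.475, 0.522, 0.48, 0.521]
contact_force: [-0.0, 0.6, 0.8]
gripper_width: 59.4
```

Call:
arm_command(increments=[[[0,0,0],[0,0,0],1],[[0,0,0],[0,0,0],1],[[0,0,0],[0,0,0],1],[[0,0,0],[0,0,2],1],[[0,0,0],[-3,0,6],1]])

```text
clock: 21.2
position: [566.9, 105.1, 40.4]
ee_rot: [-0.474, 0.522, 0.48, 0.521]
contact_force: [0.6, 0.4, -3.2]
gripper_width: 38.5
```

Call:
arm_command(increments=[[[0,0,0],[-1,10,0],1],[[0,0,0],[0,22,0],1],[[0,0,0],[1,34,0],1],[[0,0,0],[2,44,0],1],[[0,0,0],[3,49,0],1]])

```text
clock: 21.7
position: [570.1, 155.7, 40.2]
ee_rot: [-0.475, 0.522, 0.481, 0.521]
contact_force: [-0.7, -0.1, -2.9]
gripper_width: 38.2
```

```bash
python3 -c "
from h import *
jaw()"
```

```text
pos [570.1 155.7  40.2] jaw 175.0 appr [-0.007  0.005 -1.   ] F [-0.7 -0.1 -2.9] w 38.2 j [ 0.54  0.53 -0.29 -0.01 -0.75 -0.61] 21.7
```

Call:
arm_command(increments=[[[0,0,0],[0,-3,-2],1],[[0,0,0],[0,-3,-5.5],1],[[0,0,0],[0,-3,-5.5],0.6],[[0,0,0],[0,-3,-5.5],0.2],[[0,0,0],[0,-3,-5.5],0]])

```text
clock: 22.2
position: [570.5, 152.4, 35.0]
ee_rot: [-0.475, 0.522, 0.481, 0.521]
contact_force: [-0.8, 0.6, 0.5]
gripper_width: 66.4
```

Call:
arm_command(increments=[[[0,0,0],[0,0,30],0],[[0,0,0],[0,0,70],0],[[0,0,-8],[-3,-40,100],0],[[0,0,-16],[-10,-85,100],0],[[0,0,-24],[-17,-130,100],0]])

```text
clock: 22.7
position: [553.9, 21.3, 136.4]
ee_rot: [-0.355, 0.609, 0.36, 0.612]
contact_force: [0.3, -0.3, 1.0]
gripper_width: 85.6
```

Call:
arm_command(increments=[[[0,0,-8],[-10,-45,0],0],[[0,0,-16],[-20,-92,0],0],[[0,0,-24],[-30,-138,0],0],[[0,0,-32],[-40,-184,0],0],[[0,0,-40],[-50,-230,0],0]])

```text
clock: 23.2
position: [503.2, -210.9, 136.6]
ee_rot: [-0.123, 0.693, 0.127, 0.698]
contact_force: [1.2, -0.7, 0.2]
gripper_width: 85.3
```

Call:
arm_command(increments=[[[0,0,-8],[-10,-40,0],0],[[0,0,-16],[-21,-76,-20],0],[[0,0,-24],[-21,-76,-40],0],[[0,0,-32],[-21,-76,-60],0],[[0,0,-36],[-21,-76,-60],0]])

```text
clock: 23.7
position: [479.6, -287.2, 73.6]
ee_rot: [0.1, 0.699, -0.097, 0.701]
contact_force: [0.2, 0.4, -0.6]
gripper_width: 85.4
```

```bash
python3 - <<'E'
from h import *
im,d=shot('top','t7'); P=cloud('top',d); comps(P,34,46,(345,215,435,295),20); comps(P,44,60,(215,195,345,245),100)
jaw()
E
```

```text
44 60 [252. 221.] 328 52.3 [572.2 152.3] [65.4 40.3] long axis deg 85.3
44 60 [299. 225.] 339 52.7 [564.9  21.3] [63.8 40.3] long axis deg 87.0
pos [ 480.7 -287.4   74.9] jaw 74.0 appr [ 0.005  0.002 -1.   ] F [ 0.3  0.2 -0.2] w 85.3 j [-0.25  0.44 -0.35 -0.   -0.78 -1.59] 23.75
```

Call:
arm_command(increments=[[[0,0,0],[5,20,40],1],[[0,0,2],[15,65,55],1],[[0,0,4],[25,110,60],1],[[0,0,6],[36,155,60],1],[[0,0,8],[48,200,60],1]])

```text
clock: 24.25
position: [529.3, -85.9, 136.0]
ee_rot: [0.05, 0.703, -0.047, 0.708]
contact_force: [0.5, -0.5, -0.3]
gripper_width: 12.2
```

Call:
arm_command(increments=[[[0,0,2],[12,45,0],1],[[0,0,2],[24,90,0],1],[[0,0,2],[34,135,0],1],[[0,0,2],[40,163,0],1],[[0,0,2],[40,163,-20],1]])

```text
clock: 24.75
position: [572.8, 81.3, 118.9]
ee_rot: [0.036, 0.701, -0.031, 0.712]
contact_force: [1.1, -0.4, -0.2]
gripper_width: -0.1
```

```bash
python3 -c "
from h import *
jaw()"
```

```text
pos [572.8  81.3 118.9] jaw 84.5 appr [ 0.016  0.006 -1.   ] F [ 1.1 -0.4 -0.2] w -0.1 j [ 0.42  0.4  -0.27  0.   -0.88 -2.09] 24.75
```

Call:
arm_command(increments=[[[0,0,0],[-4,0,-20],1],[[0,0,0],[-4,0,-50],1],[[0,0,0],[-4,0,-80],1],[[0,0,0],[-4,0,-91],1],[[0,0,0],[-4,0,-91],1]])

```text
clock: 25.25
position: [568.1, 80.8, 26.6]
ee_rot: [0.035, 0.702, -0.032, 0.711]
contact_force: [0.6, 0.2, -0.1]
gripper_width: 0.4
```

Call:
arm_command(increments=[[[0,0,0],[-0.5,-6,0],1],[[0,0,0],[-1,-12,0],1],[[0,0,0],[-1.5,-17,0],1],[[0,0,0],[-2,-21,0],1],[[0,0,0],[-2.5,-25,0],1]])

```text
clock: 25.75
position: [567.2, 56.2, 28.0]
ee_rot: [0.036, 0.7, -0.031, 0.712]
contact_force: [0.6, 3.8, 3.3]
gripper_width: -0.2
```

Call:
arm_command(increments=[[[0,0,0],[0,5,0],1],[[0,0,0],[0,8,20],1],[[0,0,0],[0,8,60],0.5],[[0,0,0],[-5,-20,105],0],[[0,0,0],[-15,-65,110],0]])

```text
clock: 26.25
position: [555.6, -7.4, 143.1]
ee_rot: [0.034, 0.697, -0.029, 0.716]
contact_force: [0.9, 0.1, 0.2]
gripper_width: 43.2
```

Call:
arm_command(increments=[[[0,0,-2],[-13,-45,0],0],[[0,0,-4],[-26,-92,0],0],[[0,0,-6],[-39,-138,0],0],[[0,0,-8],[-52,-184,0],0],[[0,0,-10],[-62,-230,0],0]])

```text
clock: 26.75
position: [491.8, -238.8, 142.9]
ee_rot: [0.095, 0.692, -0.091, 0.71]
contact_force: [1.2, 0.5, -0.6]
gripper_width: 85.5
```

```bash
python3 - <<'E'
from h import *
im,d=shot('top','t8'); P=cloud('top',d); comps(P,34,46,(345,215,435,295),20); comps(P,44,60,(215,195,345,245),100)
jaw()
E
```

```text
44 60 [251. 221.] 331 52.6 [571.9 152.2] [64.1 40.1] long axis deg 85.2
44 60 [299. 225.] 237 52.4 [563.6  16.8] [52.6 39.5] long axis deg 85.8
pos [ 490.4 -243.9  142.8] jaw 74.5 appr [ 0.025  0.001 -1.   ] F [ 0.7 -3.9  1.1] w 85.5 j [-0.17  0.33 -0.32 -0.01 -0.9  -1.67] 26.8
```

Call:
arm_command(increments=[[[0,1.4,0],[-11,-42,0],0],[[0,1.4,0],[-11,-44,-25],0],[[0,1.4,0],[-11,-44,-50],0],[[0,1.4,0],[-11,-44,-70],0],[[0,1.4,0],[-11,-44,-70],0]])

```text
clock: 27.3
position: [476.5, -287.1, 69.6]
ee_rot: [0.097, 0.703, -0.095, 0.698]
contact_force: [-0.8, -0.4, -0.4]
gripper_width: 85.3
```

```bash
python3 -c "
from h import *
jaw()"
```

```text
pos [ 476.5 -287.1   69.6] jaw 74.4 appr [-0.008  0.004 -1.   ] F [-0.8 -0.4 -0.4] w 85.3 j [-0.25  0.44 -0.36 -0.   -0.78 -1.59] 27.3
```

Call:
arm_command(increments=[[[0,-0.4,0],[3,-0.5,-25],0],[[0,-0.4,0],[3,-0.5,-51],0],[[0,-0.4,0],[3,-0.5,-52],0],[[0,-0.4,0],[3,-0.5,-52],0.3],[[0,-0.4,0],[3,-0.5,-52],0.6]])

```text
clock: 27.8
position: [480.8, -287.9, 19.4]
ee_rot: [0.097, 0.7, -0.095, 0.701]
contact_force: [-0.1, -0.3, 1.2]
gripper_width: 59.5
```

Call:
arm_command(increments=[[[0,0,0],[0,0,0],1],[[0,0,0],[0,0,0],1],[[0,0,0],[0,0,0],1],[[0,0,0],[0,0,35],1],[[0,0,0],[0,0,80],1]])

```text
clock: 28.3
position: [478.4, -287.0, 97.9]
ee_rot: [0.098, 0.703, -0.094, 0.699]
contact_force: [0.4, -0.6, -3.4]
gripper_width: 38.6
```

Call:
arm_command(increments=[[[0,0,8],[8,35,5],1],[[0,0,16],[16,70,5],1],[[0,0,24],[24,105,5],1],[[0,0,32],[32,140,5],1],[[0,0,40],[40,180,5],1]])

```text
clock: 28.8
position: [517.8, -105.7, 102.9]
ee_rot: [-0.15, 0.693, 0.152, 0.688]
contact_force: [0.9, -0.5, -3.9]
gripper_width: 38.5
```

Call:
arm_command(increments=[[[0,0,8],[8,40,0],1],[[0,0,16],[16,75,0],1],[[0,0,24],[24,110,0],1],[[0,0,32],[32,145,0],1],[[0,0,40],[40,180,0],1]])

```text
clock: 29.3
position: [557.2, 75.7, 102.8]
ee_rot: [-0.379, 0.599, 0.38, 0.594]
contact_force: [0.9, 0.2, -4.2]
gripper_width: 38.5
```

Call:
arm_command(increments=[[[0,0,8],[0,5,0],1],[[0,0,16],[0,5,0],1],[[0,0,17],[0,5,0],1],[[0,0,17],[0,5,0],1],[[0,0,17],[0,5,0],1]])

```text
clock: 29.8
position: [556.9, 80.3, 102.7]
ee_rot: [-0.463, 0.537, 0.463, 0.531]
contact_force: [-0.1, 0.1, -3.5]
gripper_width: 38.6
```

```bash
python3 -c "
from h import *
jaw()"
```

```text
pos [556.9  80.3 102.7] jaw 171.8 appr [-0.006 -0.006 -1.   ] F [-0.1  0.1 -3.5] w 38.6 j [ 0.43  0.41 -0.31  0.   -0.86 -0.58] 29.8
```

Call:
arm_command(increments=[[[0,-0.3,2.5],[6,2,-15],1],[[0,-0.3,2.5],[6,2,-35],1],[[0,-0.3,2.5],[6,2,-55],1],[[0,-0.3,2.5],[6,2,-65],1],[[0,-0.3,2.5],[6,2,-70],1]])

```text
clock: 30.3
position: [562.0, 81.2, 33.5]
ee_rot: [-0.476, 0.528, 0.473, 0.521]
contact_force: [-12.9, -0.1, 29.1]
gripper_width: 38.4
```

```bash
python3 -c "
from h import *
jaw()"
```

```text
pos [562.   81.2  33.5] jaw 174.3 appr [-0.005 -0.008 -1.   ] F [-12.9  -0.1  29.1] w 38.4 j [ 0.43  0.51 -0.37  0.01 -0.7  -0.54] 30.3
```

Call:
arm_command(increments=[[[0,0,0],[0,0,1],0.6],[[0,0,0],[0,0,1],0.2],[[0,0,0],[0,0,1],0],[[0,0,0],[0,0,25],0],[[0,0,0],[0,0,70],0]])

```text
clock: 30.8
position: [560.1, 80.5, 101.6]
ee_rot: [-0.475, 0.53, 0.474, 0.519]
contact_force: [1.1, 0.5, -0.1]
gripper_width: 85.3
```

Call:
arm_command(increments=[[[0,0,0],[-25,0,20],0],[[0,0,0],[-50,2,20],0],[[0,0,0],[-75,4,20],0],[[0,0,0],[-100,7,20],0],[[0,0,0],[-112,9,20],0]])

```text
clock: 31.3
position: [446.8, 89.4, 122.3]
ee_rot: [-0.475, 0.529, 0.474, 0.519]
contact_force: [0.9, 0.0, 0.2]
gripper_width: 85.4
```

```bash
python3 - <<'E'
from h import *
im,d=shot('top','t9'); P=cloud('top',d); comps(P,44,60,(215,195,345,245),60)
im2,d2=shot('scene','p5'); cv2.imwrite('pics/p5c.png',np.hstack([cv2.resize(im2[180:290,200:340],(440,418)),cv2.resize(im[190:290,215:345],(350,418))]))
jaw()
E
```

```text
44 60 [252. 221.] 337 52.5 [571.9 151.6] [64.8 40.1] long axis deg 85.1
44 60 [290. 225.] 670 52.5 [562.9  44.5] [132.8  42.7] long axis deg 89.0
pos [447.6  89.7 122.4] jaw 174.3 appr [-0.01 -0.01 -1.  ] F [-0.9 -1.2 -0.2] w 85.5 j [ 0.56  0.23 -0.54  0.   -0.82 -0.66] 31.4
```

View pics/p5c.png

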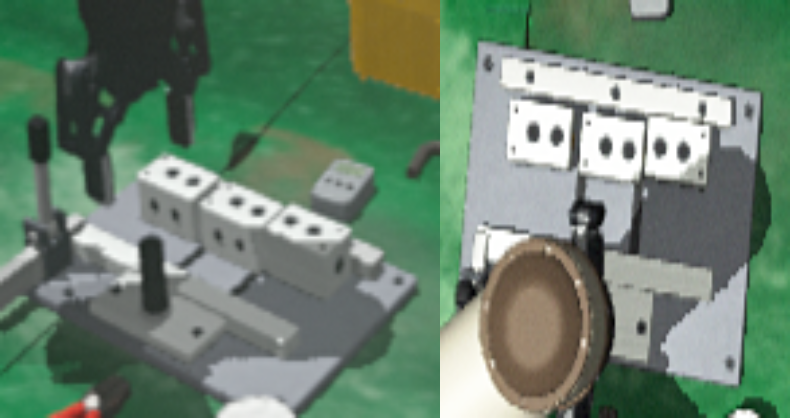

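All three blocks lie flat in a row near the stop. Next I close the fence with the knob.

Call:
arm_command(increments=[[[0,0,0],[1,0.5,-20],0],[[0,0,0],[1,0.5,-50],0],[[0,0,0],[1,0.5,-72],0],[[0,0,0],[1,0.5,-72],0.4],[[0,0,0],[1,0.5,-72],0.7]])

```text
clock: 31.9
position: [449.9, 90.5, 50.5]
ee_rot: [-0.475, 0.529, 0.474, 0.519]
contact_force: [0.6, 0.1, -0.2]
gripper_width: 58.9
```

Call:
arm_command(increments=[[[0,0,0],[0,0,0],1],[[0,0,0],[0,0,0],1],[[0,0,0],[0,0,0],1],[[0,0,0],[8,-0.8,0],1],[[0,0,0],[18,-1.8,0],1]])

```text
clock: 32.4
position: [468.2, 89.0, 51.8]
ee_rot: [-0.475, 0.528, 0.474, 0.519]
contact_force: [-2.9, 1.5, 4.9]
gripper_width: 20.2
```

Call:
arm_command(increments=[[[0,0,0],[7,-0.7,0],1],[[0,0,0],[14,-1.4,0],1],[[0,0,0],[21,-2.1,0],1],[[0,0,0],[27,-2.7,0],1],[[0,0,0],[31,-3.1,0],1]])

```text
clock: 32.9
position: [498.8, 85.9, 51.9]
ee_rot: [-0.475, 0.529, 0.474, 0.519]
contact_force: [-7.9, 3.8, 5.6]
gripper_width: 20.4
```

```bash
python3 -c "
from h import *
jaw()"
```

```text
pos [498.8  85.9  51.9] jaw 174.3 appr [-0.01 -0.01 -1.  ] F [-7.9  3.8  5.6] w 20.4 j [ 0.49  0.4  -0.5   0.01 -0.68 -0.6 ] 32.9
```

Next I push on until the force rises.

Call:
arm_command(increments=[[[0,0,0],[2,-0.2,0],1],[[0,0,0],[4,-0.4,0],1],[[0,0,0],[6,-0.6,0],1],[[0,0,0],[8,-0.8,0],1],[[0,0,0],[8,-0.8,0],1]])

```text
clock: 33.4
position: [503.9, 85.3, 51.9]
ee_rot: [-0.473, 0.531, 0.476, 0.518]
contact_force: [-12.5, 8.6, 8.8]
gripper_width: 20.2
```

```bash
python3 -c "
from h import *
jaw()
im,d=shot('top','t10'); P=cloud('top',d); comps(P,44,60,(215,195,345,245),60)"
```

```text
pos [503.9  85.3  51.9] jaw 174.3 appr [-0.016 -0.01  -1.   ] F [-12.5   8.6   8.8] w 20.2 j [ 0.49  0.41 -0.48  0.   -0.7  -0.59] 33.4
44 60 [250. 216.] 227 52.8 [582.8 151. ] [36.2 68. ] long axis deg -87.8
44 60 [294. 223.] 564 52.4 [568.7  44.3] [131.4  40.1] long axis deg 84.0
```

Call:
arm_command(increments=[[[0,0,0],[4,-0.4,0],1],[[0,0,0],[8,-0.8,0],1],[[0,0,0],[10,-1,0],1],[[0,0,0],[10,-1,0],1],[[0,0,0],[10,-1,0],1]])

```text
clock: 33.95
position: [504.0, 85.1, 51.9]
ee_rot: [-0.469, 0.536, 0.479, 0.513]
contact_force: [-33.8, 20.2, 23.5]
gripper_width: 20.7
```

Call:
arm_command(increments=[[[0,0,0],[0,0,0],1],[[0,0,0],[0,0,0],1],[[0,0,0],[0,0,0],0.7],[[0,0,0],[0,0,0],0.3],[[0,0,0],[0,0,0],0]])

```text
clock: 34.45
position: [504.9, 84.9, 51.9]
ee_rot: [-0.469, 0.536, 0.479, 0.513]
contact_force: [0.6, -1.2, 0.1]
gripper_width: 53.8
```

```bash
python3 -c "
from h import *
jaw()"
```

```text
pos [504.9  84.9  51.9] jaw 174.1 appr [-0.034 -0.012 -0.999] F [ 0.6 -1.2  0.1] w 53.8 j [ 0.48  0.42 -0.46 -0.01 -0.72 -0.58] 34.45
```

Call:
arm_command(increments=[[[0,0,0],[0,0,30],0],[[0.7,-2,0],[0,0,75],0],[[0.7,-2,0],[0,0,118],0],[[0.7,-2,0],[-15,40,118],0],[[0.7,-2,0],[-30,85,118],0]])

```text
clock: 34.95
position: [475.9, 170.1, 172.0]
ee_rot: [-0.473, 0.524, 0.472, 0.528]
contact_force: [1.4, 0.9, -0.8]
gripper_width: 85.4
```

Call:
arm_command(increments=[[[0,0,0],[-12,31,0],0],[[0,0,0],[-12,31,0],0],[[0,0,0],[-12,31,0],0],[[0,0,0],[-12,31,0],0],[[0,0,0],[-12,31,0],0]])

```text
clock: 35.45
position: [464.2, 200.2, 171.8]
ee_rot: [-0.473, 0.524, 0.472, 0.528]
contact_force: [0.2, 0.2, -0.1]
gripper_width: 85.4
```

```bash
python3 -c "
from h import *
jaw()
im,d=shot('top','t11'); P=cloud('top',d); comps(P,44,60,(215,195,345,245),60);comps(P,110,145,(205,245,235,275),5)"
```

```text
pos [464.2 200.2 171.8] jaw 173.8 appr [ 0.005  0.003 -1.   ] F [ 0.2  0.2 -0.1] w 85.4 j [ 0.73  0.23 -0.37  0.   -0.96 -0.84] 35.45
44 60 [252. 219.] 338 52.3 [579.5 150.8] [64.5 39.9] long axis deg 83.9
44 60 [291. 223.] 675 52.4 [568.6  44.5] [131.5  40.2] long axis deg 84.2
```

Call:
arm_command(increments=[[[0,0,0],[-1.5,2,-25],0],[[0,0,0],[-1.5,2,-50],0],[[0,0,0],[-1.5,2,-68],0],[[0,0,0],[-1.5,2,-68],0.4],[[0,0,0],[-1.5,2,-68],0.7]])

```text
clock: 36.0
position: [463.3, 201.8, 104.1]
ee_rot: [-0.473, 0.524, 0.472, 0.528]
contact_force: [0.2, -0.2, 0.4]
gripper_width: 59.2
```

Call:
arm_command(increments=[[[0,0,0],[0,0,0],1],[[0,0,0],[0,0,0],1],[[0,0,0],[0,0,0],1],[[0,0,0],[0,0,0],1],[[0,0,0],[0,0,0],1]])

```text
clock: 36.5
position: [462.4, 201.8, 105.2]
ee_rot: [-0.473, 0.525, 0.472, 0.528]
contact_force: [-4.9, 0.5, 5.8]
gripper_width: 15.1
```

```bash
python3 -c "
from h import *
jaw()"
```

```text
pos [462.4 201.8 105.2] jaw 173.8 appr [ 0.004  0.003 -1.   ] F [-4.9  0.5  5.8] w 15.1 j [ 0.73  0.32 -0.46  0.   -0.79 -0.84] 36.5
```

Call:
arm_command(increments=[[[0,0,0],[1.1,11,1.2],1],[[0,0,0],[2.2,22,1.2],1],[[0,0,0],[3.3,33.3,-0.5],1],[[0,0,0],[4.4,44,-4],1],[[0,0,0],[5.4,54,-9],1]])

```text
clock: 37.0
position: [467.5, 254.1, 97.4]
ee_rot: [-0.474, 0.526, 0.471, 0.526]
contact_force: [-0.0, -4.8, 5.9]
gripper_width: 14.6
```

Call:
arm_command(increments=[[[0,0,0],[0.9,9.3,-6.3],1],[[0,0,0],[1.7,17.5,-14],1],[[0,0,0],[2.4,24.5,-23],1],[[0,0,0],[3,30,-33],1],[[0,0,0],[3.4,34,-44],1]])

```text
clock: 37.5
position: [471.5, 290.6, 56.1]
ee_rot: [-0.474, 0.524, 0.472, 0.527]
contact_force: [-7.7, 4.0, 13.2]
gripper_width: 14.8
```

Call:
arm_command(increments=[[[0,0,0],[0,0.5,-3],1],[[0,0,0],[0,0.5,-5],1],[[0,0,0],[0,0.5,-5],1],[[0,0,0],[0,0.5,-5],1],[[0,0,0],[0,0.5,-5],1]])

```text
clock: 38.0
position: [471.5, 291.9, 52.6]
ee_rot: [-0.475, 0.523, 0.472, 0.527]
contact_force: [-3.7, 2.0, 5.6]
gripper_width: 15.1
```

```bash
python3 -c "
from h import *
jaw()"
```

```text
pos [471.5 291.9  52.6] jaw 174.1 appr [ 0.007  0.002 -1.   ] F [-3.7  2.   5.6] w 15.1 j [ 0.85  0.46 -0.39  0.01 -0.71 -0.96] 38.0
```

Call:
arm_command(increments=[[[0,0,0],[0,0,-4],1],[[0,0,0],[0,0,-8],1],[[0,0,0],[0,0,-10],1],[[0,0,0],[0,0,-10],1],[[0,0,0],[0,0,-10],1]])

```text
clock: 38.5
position: [471.9, 293.1, 48.9]
ee_rot: [-0.476, 0.521, 0.473, 0.528]
contact_force: [-12.3, -2.0, 33.7]
gripper_width: 15.0
```

```bash
python3 -c "
from h import *
jaw()"
```

```text
pos [471.9 293.1  48.9] jaw 174.2 appr [ 0.01   0.003 -1.   ] F [-12.3  -2.   33.7] w 15.0 j [ 0.85  0.46 -0.4   0.01 -0.7  -0.96] 38.5
```

Call:
arm_command(increments=[[[0,0,0],[0,0,3],0.5],[[0,0,0],[0,0,3],0],[[0,0,0],[0,0,3],0],[[0,0,0],[0,0,40],0],[[0,0,0],[0,0,90],0]])

```text
clock: 39.0
position: [470.3, 291.4, 136.1]
ee_rot: [-0.475, 0.525, 0.472, 0.525]
contact_force: [1.0, 0.8, 0.6]
gripper_width: 84.6
```

Call:
arm_command(increments=[[[0,0,-8],[4,-45,15],0],[[0,0,-16],[8,-92,20],0],[[0,0,-24],[12,-138,20],0],[[0,0,-32],[16,-184,20],0],[[0,0,-40],[19,-235,20],0]])

```text
clock: 39.5
position: [489.0, 55.8, 155.4]
ee_rot: [-0.266, 0.657, 0.263, 0.655]
contact_force: [1.2, 0.4, 0.4]
gripper_width: 85.7
```

Call:
arm_command(increments=[[[0,0,-8],[4,-45,0],0],[[0,0,-16],[8,-92,0],0],[[0,0,-24],[12,-138,0],0],[[0,0,-32],[16,-184,0],0],[[0,0,-40],[19,-235,0],0]])

```text
clock: 40.0
position: [507.7, -180.0, 154.4]
ee_rot: [-0.023, 0.709, 0.021, 0.705]
contact_force: [0.7, 0.4, -0.2]
gripper_width: 85.8
```

```bash
python3 - <<'E'
from h import *
jaw()
im,d=shot('top','t12'); P=cloud('top',d); comps(P,44,60,(215,195,345,245),60);comps(P,44,80,(190,240,250,280),30);comps(P,22,34,(215,195,345,290),60); comps(P,30,46,(440,200,485,280)); comps(P,64,140,(330,150,375,195),20)
im2,d2=shot('scene','p6'); cv2.imwrite('pics/p6c.png',np.hstack([cv2.resize(im2[180:290,180:320],(440,418)),cv2.resize(im[190:290,190:345],(355,418))]))
E
```

```text
pos [ 507.7 -180.   154.4] jaw 93.6 appr [-0.005 -0.003 -1.   ] F [ 0.7  0.4 -0.2] w 85.8 j [-0.04  0.31 -0.31  0.   -0.95 -1.47] 40.0
44 60 [252. 219.] 329 52.4 [579.6 151.2] [64.6 40.2] long axis deg 83.3
44 60 [272. 220.] 136 52.6 [573.8  93.7] [30.3 40.5] long axis deg -6.3
44 80 [216. 258.] 232 59.0 [464.9 255. ] [102.4  33.1] long axis deg 89.6
22 34 [275. 210.] 437 28.6 [598.7  77.3] [239.8  27.4] long axis deg 84.2
22 34 [258. 236.] 484 26.8 [524.3 147.5] [137.9  69.9] long axis deg 83.6
30 46 [465. 241.] 602 39.5 [ 529.6 -435.2] [ 35.5 138.3] long axis deg -0.5
64 140 [352. 176.] 184 112.1 [ 694.7 -118.8] [88.8  8.4] long axis deg 75.2
```

View pics/p6c.png

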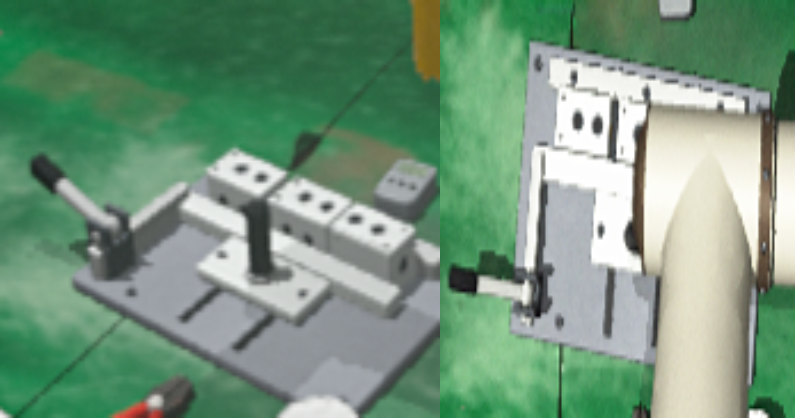

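All three blocks are clamped and the lever is down. Now I fetch the reader at (529.6,-435.2).

Call:
arm_command(increments=[[[0,0,-1],[4,-45,0],0],[[0,0,-2],[8,-92,0],0],[[0,0,-3],[12,-138,0],0],[[0,0,-3.8],[16,-184,0],0],[[0,0,-3.8],[20,-230,-20],0]])

```text
clock: 40.6
position: [529.0, -415.2, 135.7]
ee_rot: [0.0, 0.708, -0.004, 0.706]
contact_force: [1.4, 0.2, 0.9]
gripper_width: 85.4
```

Call:
arm_command(increments=[[[0,0,0],[2,-24,-20],0],[[0,0,0],[2,-24,-50],0],[[0,0,0],[2,-24,-60],0],[[0,0,0],[2,-24,-60],0],[[0,0,0],[2,-24,-60],0]])

```text
clock: 41.1
position: [531.8, -438.7, 76.5]
ee_rot: [-0.001, 0.708, -0.004, 0.707]
contact_force: [0.7, 0.4, 0.5]
gripper_width: 85.7
```

```bash
python3 -c "
from h import *
jaw()"
```

```text
pos [ 531.8 -438.7   76.5] jaw 89.7 appr [-0.002 -0.007 -1.   ] F [0.7 0.4 0.5] w 85.7 j [-0.45  0.62 -0.01  0.01 -0.94 -1.13] 41.1
```

Call:
arm_command(increments=[[[0,0,0],[-2,3.5,-25],0],[[0,0,0],[-2,3.5,-50],0],[[0,0,0],[-2,3.5,-61],0],[[0,0,0],[-2,3.5,-61],0.3],[[0,0,0],[-2,3.5,-61],0.5]])

```text
clock: 41.6
position: [531.0, -435.6, 17.2]
ee_rot: [-0.002, 0.707, -0.004, 0.707]
contact_force: [0.7, -0.4, 0.9]
gripper_width: 59.0
```

Call:
arm_command(increments=[[[0,0,0],[0,0,0],1],[[0,0,0],[0,0,0],1],[[0,0,0],[0,0,0],1],[[0,0,0],[0,0,0],1],[[0,0,0],[0,0,0],1]])

```text
clock: 42.1
position: [532.5, -436.5, 19.7]
ee_rot: [-0.003, 0.706, -0.005, 0.709]
contact_force: [-0.4, 0.9, 5.7]
gripper_width: 34.7
```

```bash
python3 -c "
from h import *
jaw()"
```

```text
pos [ 532.5 -436.5   19.7] jaw 89.8 appr [ 0.004 -0.011 -1.   ] F [-0.4  0.9  5.7] w 34.7 j [-0.45  0.68 -0.06  0.01 -0.82 -1.13] 42.1
```

Call:
arm_command(increments=[[[0,0,0],[0,0,10],1],[[0,0,0],[0,0,30],1],[[0,0,0],[0,0,60],1],[[0,0,0],[0,0,80],1],[[0,0,-3],[0,40,80],1]])

```text
clock: 42.6
position: [534.4, -400.7, 103.7]
ee_rot: [0.016, 0.703, -0.027, 0.711]
contact_force: [0.9, 1.4, -1.8]
gripper_width: 34.5
```

Call:
arm_command(increments=[[[0,0,-2],[0,45,0],1],[[0,0,-4],[0,92,0],1],[[0,0,-6],[0,138,0],1],[[0,0,-8],[0,184,0],1],[[0,0,-10],[0,220,-5],1]])

```text
clock: 43.1
position: [534.3, -178.5, 99.7]
ee_rot: [0.077, 0.698, -0.089, 0.706]
contact_force: [1.7, 0.6, -2.3]
gripper_width: 34.8
```

Call:
arm_command(increments=[[[0,0,-1],[0,40,0],1],[[0,0,-1],[0,70,0],1],[[0,0,-1],[0,85,0],1],[[0,0,-1],[0,90,0],1],[[0,0,-1],[0,90,0],1]])

```text
clock: 43.6
position: [534.2, -88.5, 99.8]
ee_rot: [0.083, 0.697, -0.095, 0.705]
contact_force: [-0.9, -0.9, -0.5]
gripper_width: 34.7
```

```bash
python3 - <<'E'
from h import *
jaw()
im,d=shot('top','t13'); P=cloud('top',d); comps(P,98,116,(290,170,375,260),20)
im2,d2=shot('scene','p7'); cv2.imwrite('pics/p7c.png',np.hstack([cv2.resize(im2[170:290,250:400],(500,400)),cv2.resize(im[150:270,310:400],(300,400))]))
E
```

```text
pos [534.2 -88.5  99.8] jaw 75.5 appr [ 0.009 -0.018 -1.   ] F [-0.9 -0.9 -0.5] w 34.7 j [ 0.15  0.37 -0.39  0.03 -0.8  -1.99] 43.6
98 116 [344. 174.] 23 109.3 [697.7 -97.5] [44.1  2.9] long axis deg 76.1
```

View pics/p7c.png

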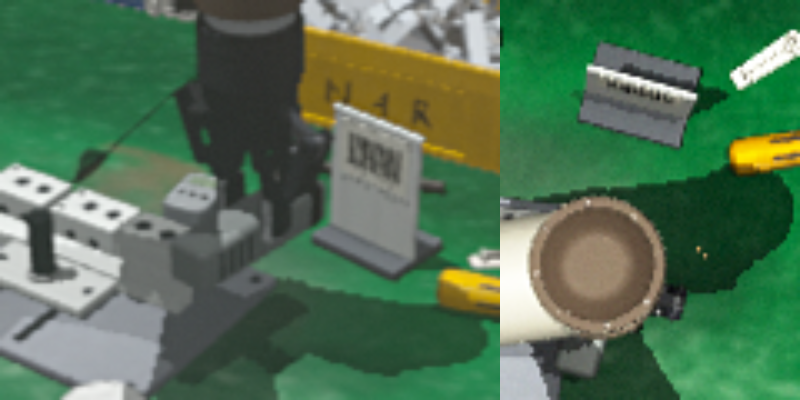

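Call:
arm_command(increments=[[[0.4,0.3,0],[-2,4,-4],1],[[0.4,0.3,0],[-4,8,-8],1],[[0.4,0.3,0],[-5,11,-10],1],[[0.4,0.3,0],[-5,11,-10],1],[[0.4,0.3,0],[-5,11,-10],1]])

```text
clock: 44.2
position: [529.1, -78.4, 89.6]
ee_rot: [0.086, 0.7, -0.094, 0.703]
contact_force: [0.3, -0.8, -1.6]
gripper_width: 34.7
```

```bash
python3 - <<'E'
from h import *
jaw()
im,d=shot('scene','p8'); P=cloud('scene',d)
# reader visible faces: points near axis line, away from fingers
c=np.array([526.5,-76.5]); u=np.array([.969,-.247]); w=np.array([.247,.969])
Q=P.reshape(-1,3); a=(Q[:,:2]-c)@u; b=(Q[:,:2]-c)@w
m=(abs(a)<80)&(abs(b)<26)&(Q[:,2]>66)&(Q[:,2]<118)
for lo in range(-80,80,10):
    k=m&(a>=lo)&(a<lo+10)
    if k.sum()>5: print(lo,k.sum(),'b min/med/max',np.percentile(b[k],[3,50,97]).round(1),'z',np.percentile(Q[k,2],[3,97]).round(1))
E
```

```text
pos [529.1 -78.4  89.6] jaw 75.4 appr [ 0.004 -0.012 -1.   ] F [ 0.3 -0.8 -1.6] w 34.7 j [ 0.16  0.38 -0.41  0.02 -0.78 -2.  ] 44.2
-80 30 b min/med/max [-18.3  -5.2   8. ] z [ 80.8 104.1]
-70 138 b min/med/max [-21.8 -10.1  10.8] z [ 77.7 111.2]
-60 59 b min/med/max [-22.2 -18.8   8.2] z [ 79. 112.]
-50 61 b min/med/max [-22.5 -19.2   7.3] z [ 79.6 111.6]
-40 61 b min/med/max [-22.  -18.5   8.3] z [ 80.  111.9]
-30 59 b min/med/max [-23.1 -18.2   9.3] z [ 80.9 112. ]
-20 61 b min/med/max [-22.6 -19.    7.5] z [ 78.1 112.1]
-10 77 b min/med/max [-25.2  -8.3  24.8] z [ 82.4 117.1]
0 33 b min/med/max [-22.    3.4  16. ] z [ 79.5 117. ]
10 21 b min/med/max [-23.1   5.3  16.2] z [ 81.9 115.7]
20 23 b min/med/max [-23.5 -20.7  10.1] z [ 75.4 109.8]
30 27 b min/med/max [-23.5 -21.5 -18.3] z [ 78.7 107.9]
40 30 b min/med/max [-23.7 -21.2 -15.1] z [ 80.3 108.1]
50 31 b min/med/max [-23.5 -22.  -18.2] z [ 79.  110.6]
60 16 b min/med/max [-22.8 -21.  -14.7] z [ 82.6 109. ]
```

Call:
arm_command(increments=[[[0,0,0.8],[0.5,2,-0.5],1],[[0,0,0.8],[0.5,2,-0.5],1],[[0,0,0.8],[0.5,2,-0.5],1],[[0,0,0.8],[0.5,2,-0.5],1],[[0,0,0.8],[0.5,2,-0.5],1]])

```text
clock: 44.75
position: [529.8, -76.4, 89.3]
ee_rot: [0.081, 0.7, -0.089, 0.704]
contact_force: [-0.3, -0.1, -1.8]
gripper_width: 34.8
```

Call:
arm_command(increments=[[[0,0,0],[0,0,0],1],[[0,0,0],[0,0,0],1],[[0,0,0],[0,0,0],1],[[0,0,0],[0,0,0],1],[[0,0,0],[0,0,0],1]])

```text
clock: 45.25
position: [529.8, -76.4, 89.3]
ee_rot: [0.081, 0.7, -0.089, 0.704]
contact_force: [-0.2, -0.1, -2.0]
gripper_width: 34.5
```

Call:
arm_command(increments=[[[0,0,0],[0,0,0],1],[[0,0,0],[0,0,0],1],[[0,0,0],[0,0,0],1],[[0,0,0],[0,0,0],1],[[0,0,0],[0,0,0],1]])

```text
clock: 45.75
position: [529.8, -76.4, 89.3]
ee_rot: [0.081, 0.7, -0.089, 0.704]
contact_force: [-0.3, 0.8, -1.7]
gripper_width: 34.7
```

Call:
arm_command(increments=[[[0,0,0],[0,0,0],1],[[0,0,0],[0,0,0],1],[[0,0,0],[0,0,0],1],[[0,0,0],[0,0,0],1],[[0,0,0],[0,0,0],1]])

```text
clock: 46.25
position: [529.8, -76.4, 89.3]
ee_rot: [0.081, 0.7, -0.089, 0.704]
contact_force: [-0.4, -1.1, -2.3]
gripper_width: 34.9
```

Call:
arm_command(increments=[[[0,0,0],[0,0,0],1],[[0,0,0],[0,0,0],1],[[0,0,0],[0,0,0],1],[[0,0,0],[0,0,0],1],[[0,0,0],[0,0,0],1]])

```text
clock: 46.75
position: [529.8, -76.5, 89.3]
ee_rot: [0.081, 0.7, -0.089, 0.704]
contact_force: [0.6, -0.2, -1.5]
gripper_width: 35.1
```

Call:
arm_command(increments=[[[0,0,0],[0,0,0],1],[[0,0,0],[0,0,0],1],[[0,0,0],[0,0,0],1],[[0,0,0],[0,0,0],1],[[0,0,0],[0,0,0],1]])

```text
clock: 47.25
position: [529.8, -76.4, 89.2]
ee_rot: [0.081, 0.7, -0.089, 0.704]
contact_force: [0.3, -0.9, -0.7]
gripper_width: 34.6
```

Call:
arm_command(increments=[[[0,0,0],[0,0,0],1],[[0,0,0],[0,0,0],1],[[0,0,0],[0,0,0],1],[[0,0,0],[0,0,0],1],[[0,0,0],[0,0,0],1]])

```text
clock: 47.75
position: [529.8, -76.4, 89.3]
ee_rot: [0.081, 0.7, -0.089, 0.704]
contact_force: [-0.1, -0.5, -1.6]
gripper_width: 34.6
```

```bash
python3 -c "
from h import *
jaw()"
```

```text
pos [529.8 -76.4  89.3] jaw 76.2 appr [ 0.004 -0.012 -1.   ] F [-0.1 -0.5 -1.6] w 34.6 j [ 0.17  0.38 -0.41  0.02 -0.78 -1.99] 47.75
```

I held it still for 3 s. Before putting the reader back, I measure the now empty pad.

```bash
python3 - <<'E'
from h import *
im,d=shot('top','t14'); m=np.zeros((480,640),np.uint8); b=im[195:285,432:487]; m[195:285,432:487]=(b.max(2)<62)
m=cv2.morphologyEx(m,cv2.MORPH_OPEN,np.ones((3,3))); n,l,st,c=cv2.connectedComponentsWithStats(m); i=1+st[1:,4].argmax()
v,u=np.nonzero(l==i); q=at_z('top',np.c_[u,v],4); r=cv2.minAreaRect(q[:,:2].astype(np.float32)); print(st[i],r,q.mean(0))
E
```

```text
[ 439  203   42   75 2214] ((533.9183959960938, -429.4189453125), (89.54753875732422, 198.8126220703125), 80.9302978515625) [ 533.59419805 -429.05956551    4.        ]
```

Call:
arm_command(increments=[[[0,0,1],[1,-40,8],1],[[0,0,2],[2,-85,10],1],[[0,0,3],[3,-130,10],1],[[0,0,4],[4,-175,10],1],[[0,0,5.2],[5,-215,10],1]])

```text
clock: 48.3
position: [534.6, -293.5, 99.3]
ee_rot: [0.049, 0.703, -0.057, 0.707]
contact_force: [1.4, 0.8, -1.3]
gripper_width: 34.7
```

Call:
arm_command(increments=[[[0,0,0],[1,-45,0],1],[[0,0,0],[2,-90,0],1],[[0,0,0],[2,-125,-5],1],[[0,0,0],[2,-138,-20],1],[[0,0,0],[2,-138,-40],1]])

```text
clock: 48.8
position: [536.5, -433.8, 58.8]
ee_rot: [0.05, 0.702, -0.058, 0.708]
contact_force: [0.9, 0.8, -2.1]
gripper_width: 34.3
```

```bash
python3 -c "
from h import *
jaw()"
```

```text
pos [ 536.5 -433.8   58.8] jaw 81.3 appr [ 0.007 -0.012 -1.   ] F [ 0.9  0.8 -2.1] w 34.3 j [-0.44  0.63 -0.03  0.01 -0.89 -1.29] 48.8
```

Call:
arm_command(increments=[[[0,0,0],[0.5,3.5,-10],1],[[0,0,0],[0.5,3.5,-22],1],[[0,0,0],[0.5,3.5,-32],1],[[0,0,0],[0.5,3.5,-36],1],[[0,0,0],[0.5,3.5,-38],1]])

```text
clock: 49.3
position: [537.3, -429.9, 20.6]
ee_rot: [0.049, 0.702, -0.058, 0.708]
contact_force: [0.4, 0.4, -1.3]
gripper_width: 34.5
```

```bash
python3 -c "
from h import *
jaw()"
```

```text
pos [ 537.3 -429.9   20.6] jaw 81.3 appr [ 0.007 -0.012 -1.   ] F [ 0.4  0.4 -1.3] w 34.5 j [-0.44  0.67 -0.07  0.01 -0.82 -1.29] 49.3
```

Call:
arm_command(increments=[[[0,0,0],[0,0,-1],1],[[0,0,0],[0,0,-1],1],[[0,0,0],[0,0,-1],0.7],[[0,0,0],[0,0,-1],0.3],[[0,0,0],[0,0,-1],0]])

```text
clock: 49.8
position: [537.7, -430.3, 20.4]
ee_rot: [0.049, 0.702, -0.058, 0.708]
contact_force: [-0.6, 0.1, 0.3]
gripper_width: 62.7
```

Call:
arm_command(increments=[[[0,0,0],[0,0,0],0],[[0,0,0],[0,0,20],0],[[0,0,0],[0,0,60],0],[[0,0,0],[0,0,105],0],[[0,0,0],[-20,40,130],0]])

```text
clock: 50.3
position: [521.5, -395.1, 154.0]
ee_rot: [0.048, 0.699, -0.06, 0.711]
contact_force: [0.6, 0.8, -0.0]
gripper_width: 85.4
```

Call:
arm_command(increments=[[[0,0,0],[-20,40,0],0],[[0,0,0],[-40,80,0],0],[[0,0,0],[-60,120,0],0],[[0,0,0],[-80,160,0],0],[[0,0,0],[-90,180,0],0]])

```text
clock: 50.8
position: [429.5, -213.0, 154.5]
ee_rot: [0.047, 0.699, -0.06, 0.711]
contact_force: [1.0, -0.1, -0.6]
gripper_width: 85.1
```

```bash
python3 - <<'E'
from h import *
jaw()
im,d=shot('top','t15'); P=cloud('top',d); comps(P,30,46,(440,200,485,280)); comps(P,44,60,(215,195,345,245),60);comps(P,30,50,(310,285,345,315)); comps(P,10,60,(280,170,305,195)); comps(P,8,46,(450,160,482,190)); comps(P,64,140,(330,150,375,195),20)
im2,d2=shot('scene','p9'); cv2.imwrite('pics/fin.png',np.vstack([cv2.resize(im2[170:350,180:520],(680,340)),cv2.resize(im[160:300,190:490],(680,255),interpolation=cv2.INTER_AREA)]))
E
```

```text
pos [ 429.5 -213.   154.5] jaw 81.3 appr [ 0.016 -0.019 -1.   ] F [ 1.  -0.1 -0.6] w 85.1 j [-0.11  0.2  -0.47  0.02 -0.87 -1.63] 50.8
30 46 [462. 239.] 614 39.8 [ 536.1 -428.5] [ 37.7 140.8] long axis deg -7.6
44 60 [252. 219.] 329 52.5 [579.7 151. ] [64.5 40.4] long axis deg 84.1
44 60 [291. 223.] 671 52.2 [568.7  44.2] [131.2  40.5] long axis deg 84.2
10 60 [292. 183.] 320 20.0 [684.7  45.7] [62.3 40. ] long axis deg 1.5
8 46 [465. 174.] 341 39.6 [ 716.5 -438.1] [64.7 39.6] long axis deg 88.2
64 140 [352. 176.] 185 113.2 [ 695.2 -118.9] [88.8  8.5] long axis deg 75.4
```

View pics/fin.png

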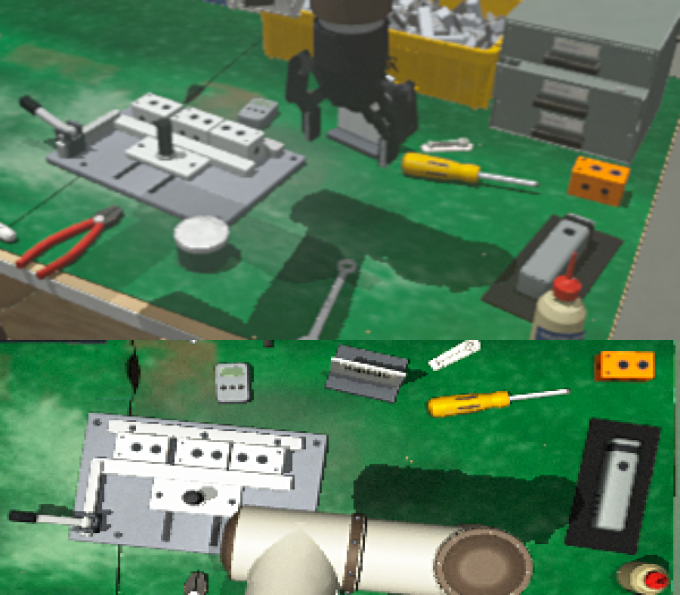

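The blocks are clamped, the lever is down, the reader lies centred on its pad and the bystanders have not moved. The arm touches nothing, so I hand in.

```bash
python3 -c "
from h import *
print(arm.job_done())"
```

```text
the job is handed in; nothing more can be done
None
```

The job is done and handed in at about 51 s: all three blocks are clamped, the label has been read, and the reader is back on its rest. The hand-in gave no verdict.

**Clamping:**
- I flipped the lever up and drew the fence to its open stop.
- I laid the three aluminium blocks flat in a row along the back stop and left the orange look-alike alone.
- I pushed the fence up with about 34 N in x; it did not move further. The lever is down on its stop, pressed with about 34 N.

**Reading:** I held the reader's window about 100 mm from the label for about 3 s. By the camera it was centred to within a few mm before a last small correction. I did not measure the aim again after that correction. The reader then went back on its rest.

**What went wrong on the way:**
- The first block turned up about 43 mm along the stop from where I released it, probably the announced knock, so I picked it up again and moved it.
- The second block came down on the edge of the stop, with a wrist-force reading of 87 N at the end of that move. That is below the 120 N limit. It tilted there, so I pushed it off the stop and it lay flat.

**Last checks:**
- All three block tops are at 52 mm, in line with the stop to about 0.5°.
- The reader is about 2 mm and 1.5° off the pad's middle line.
- The call unit and card stand measure where they were. The tin, screwdriver and orange block look unmoved in the last picture, but I did not measure them against the start.

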